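# Draw the nib slide out of the viewer

### The job

Draw the nib slide out of the viewer by its orange fin: lift it level until it clears the sill of the brass gate (feel for the height, never force it), pull it straight out, and set it down gently, flat and fin up, before letting go, lengthwise in the middle of the blue-lined grey tray. Keep the slide level all the way so that no nibs spill, and leave the bottles and the brass weight alone.

Things in the scene. Friction and masses are not known exactly. Their poses are not given: they have to be found in the camera images.
- viewer: Grey nib viewer, fixed, rigid, 134 x 96 x 190 mm high; origin on the table under it, z up, x from front to back. Its lower block (front face at x = -45 mm, top z = 61) holds a channel along x, 52 mm wide about y = 0, floor at z = 30, roof at z = 53, back stop at x = 34 mm. In front of the block, from x = -65 to -45 mm, the slide has to pass a brass gate.
- viewer_gate (a point): At the gate's front, mid-width, level with the channel floor (z = 30 mm); axes as the viewer's. The gate's slot is 52 mm wide and 9.5 mm high for the 8 mm plate; its sill is set anywhere from 1.5 to 11 mm above the channel floor, not measured: find it by feel, lifting the slide level, about 1 mm at a time, with light tugs. An 18 mm notch in the sill lets the neck lie low. The gate does not move.
- viewer_head (a point): Middle of the lower front edge of the viewer's solid head (x = -74, z = 100 mm in the viewer's frame). Head: 88 mm wide, z = 100 to 168 mm; black eyepiece above it to z = 190. It blocks a gripper that comes straight down on the fin: come from the front, the tool leaning back 25 to 45 degrees from vertical, fingers pointing down and to the viewer's +x.
- slide: Loose nib slide, 0.11 to 0.22 kg, 128 mm long: plate 66 x 50 x 8 mm (x = -2 to 64 mm), neck 14 wide, 8 thick (x = -64 to -2) with an orange fin. Origin on the underside, mid-length; x from fin end to plate end, z up. Starts flat on the channel floor behind the gate, origin at x = -34 to -40 mm in the viewer's frame; free of the gate when past -129. 1 mm play each side; no latch.
- slide_fin (a point): Where to grip: in the orange fin, 48 mm towards the fin end from the slide's origin, 30 mm above its underside. The fin is 10 mm thick across the slide (y), 26 mm long (x) and rises from 8 to 48 mm above the underside. Axes as the slide's.
- slide_mid (a point): Middle of the slide's length, 4 mm above its underside (half-way up its thickness); axes as the slide's. More than 50 N between slide and viewer or gate counts as forcing it.
- tray: Shallow grey tray with blue lining, fixed to the table: outside 170 (x) x 90 (y) x 14 mm, walls 4 mm thick, inner floor 4 mm above the table. Origin on the table under its middle, x along its length (away from the robot), z up.
- red_bottle: Bystander: loose red ink bottle, 44 mm across, 90 mm high; origin under its middle, z up.
- blue_bottle: Bystander: loose blue ink bottle, 44 mm across, 90 mm high; origin under its middle, z up.
- brass_weight: Bystander: loose brass check weight, 28 mm across, 46 mm high; origin under its middle, z up.

How it is judged:
By the outcome, as a careful person would: the job done as asked, in the order asked, and still so for the second after the job is handed in, with the robot touching nothing.
It also fails if it takes over 61 s, if anything falls off the work surface, if the arm or the gripper's body presses on something with over 40 N, if the wrist force passes 120 N, or if a joint passes its speed limit or range.

### The arm

A 6-joint arm with a two-finger parallel gripper is mounted at the origin on a cart in front of the work surface, level with it; the furniture and walls round the work are solid. World frame = base frame: x ahead of the robot, y to its left, z up, the work surface at z = 0. Lengths are in m, angles in rad, forces in N, time in s.
With the tool pointing down it reaches from about 0.35 to 0.975 m from the base axis. Payload 4.9 kg.
Tool frame: the origin (TCP) lies midway between the tips of the shut fingers; the grasp point (between the pads) lies 19 mm behind it; y points along the fingers, z is the direction in which the jaws open and shut, and the axes are right-handed (so a half turn about y gives the same grasp; the last joint's range is limited). The gripper opens to 85 mm and grips with 20 to 120 N. Pads are 22 mm wide; open, the fingers measure 114 mm over their backs; the gripper's body (76 mm by 85 mm) begins 54 mm behind the grasp point. The pads swing forward as they close: fully open they stand 13 mm farther back than shut.
Start: joints at [-1.235, 0.053, 1.613, -0, 1.476, -0.119], TCP at [0.275, -0.561, 0.231] pointing down, gripper open.
Joint ranges: [-3.01, 3.01], [-1.01, 2.22], [0.06, 2.58], [-1.02, 4.17], [0.09, 2.62], [-3.14, 3.14]. Speed limits (rad/s): [2.57, 2.57, 3.14, 3.14, 3.14, 3.14].

### API

Orientations are given as a unit quaternion [w, x, y, z].
In Python, from plant import * gives the robot as it stands.
- The arm moves only by the shell command python3 -m crank 'ROWS'. ROWS is JSON, a list that holds one entry, the list of rows, each a list of 5 numbers: the gripper command: -1 is shut, 1 is fully open, values between are in proportion, then the shift along the tool's x, y, z in cm, then the turn about the tool's y in degrees. In form: [[[jaw, dx, dy, dz, twist], ...]]. A call has 1 to 8 rows; each row shifts and turns the commanded pose from where the row before left it, along the tool's axes as they then stand; what a row does not reach is not made up. A row lasts 1/8 s, in which the tool goes at most 62.5 mm and 10.7 degrees, less where a joint would pass 70% of its speed; a pose out of reach is approached as far as the arm can. A call with a gripper value outside its range is refused whole. The fingers move at their own pace and stop on an object; the grip force is fixed at half the most. Time passes only in rows, so rows that do not move let the fingers close. It gives the time, the measured TCP pose, the force and the opening at its end, in the units of the state.
- state(): the state, without advancing time (a new reading comes with each control period).
- grab_frame(name): name is "scene" or "top"; returns a dict with "frame" (480x640x3 uint8, red, green, blue), "fx", "fy", "cx", "cy" (pixels), "pose" (4x4, takes a point from camera to world coordinates). Camera axes: x right, y up, looking along -z (the intrinsics and any distortion apply to the point x, -y, -z); pixel columns grow to the right and rows downward; lengths in m; the calibration is good to about 2 mm. A picture is of the moment at which its call begins. There is no depth.
- job_done(): hands the job in, once; it reports no verdict.
The state is a dict: "time": time; "joint_pos": joint angles; "joint_vel": joint speeds; "joint_efforts": joint torques, N m; "tool_pos": TCP position; "tool_rot": TCP orientation; "contact_force": force on the tool from outside, world axes, zero at the start; "ft_torque": the same for the moment, N m; "gripper_width": opening from 0.0 (shut) to 1.0 (fully open).
Only numpy, scipy, OpenCV 4.12 (cv2) and the standard library are available. Lean on these libraries where they do the work, as an engineer would, in place of code of your own. Each camera call takes 0.05 s, during which the arm holds its last target.

## Working session

There is one attempt and no reset: what is moved stays moved. The work goes in short steps, Python scripts to look and compute and a shell command to move; the robot and the scene stay as the last step left them, time stands still between calls to the robot, and variables do not carry over. Pictures are saved under pics/ and viewed, and the job is handed in when it is done.

```bash
mkdir -p pics; ls; python3 - <<'E'
from plant import *
import cv2
s=state()
for k,v in s.items(): print(k,v)
for n in("scene","top"):
    f=grab_frame(n); cv2.imwrite(f"pics/{n}0.png",f["frame"][:,:,::-1])
    print(n,{k:f[k] for k in f if k!="frame"})
E
```

```text
pics
time 0.0
joint_pos [-1.23499110e+00  5.33638863e-02  1.61427158e+00 -3.78023294e-05
  1.47602014e+00 -1.18992442e-01]
joint_vel [-0.00171976  0.00062985 -0.00157286 -0.00120051  0.00143793 -0.00042275]
joint_efforts [ 1.29070690e-03 -3.93679833e+01 -3.70175564e+01  9.75970238e-05
  7.02433259e-03  9.78004323e-06]
tool_pos [ 0.27433959 -0.56088128  0.23007206]
tool_rot [ 0.15932207 -0.15950634  0.68962609 -0.6881788 ]
contact_force [-0.29978137 -0.58210989 -0.18730104]
ft_torque [-0.00117439  0.02157083 -0.02544218]
gripper_width 1.0015704759011814
scene {'fx': 438.0530070267124, 'fy': 438.0530070267124, 'cx': 309.7941230660719, 'cy': 248.3823211137226, 'pose': array([[ 0.55724916,  0.41182039, -0.7210252 , -0.05738126],
       [-0.83032864,  0.28187559, -0.48072914, -0.41672713],
       [ 0.00526534,  0.86657378,  0.4990212 ,  0.52314488],
       [ 0.        ,  0.        ,  0.        ,  1.        ]])}
top {'fx': 572.3012973132594, 'fy': 572.3012973132594, 'cx': 325.690429464721, 'cy': 232.96864402991332, 'pose': array([[-0.21498325,  0.78381428, -0.58259538, -0.07290175],
       [-0.97659945, -0.17618861,  0.12333324,  0.13923286],
       [-0.00597632,  0.59547691,  0.80335019,  0.97795139],
       [ 0.        ,  0.        ,  0.        ,  1.        ]])}
```

View pics/scene0.png

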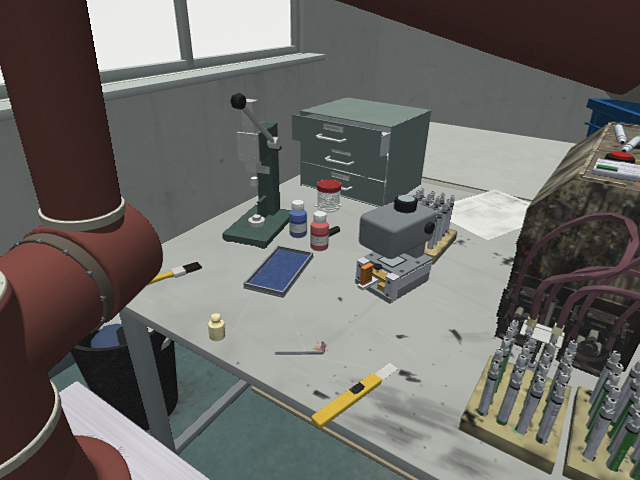

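View pics/top0.png

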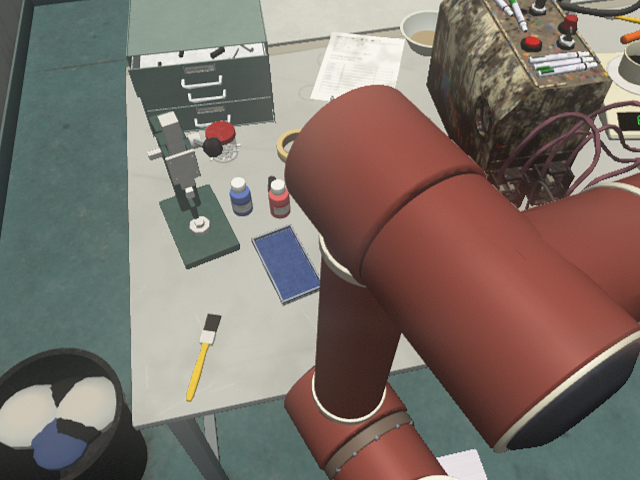

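The scene view shows the viewer at about (400,245) with the orange fin at (366,272), and the tray at (279,271). The weight is at (216,327) and the bottles at (298,220) and (319,232). In the top view the arm hides the viewer. I'll zoom in next.

```bash
cat > h.py <<'E'
import numpy as np, cv2
def ray(f,u,v):
    P=np.array(f["pose"]); d=np.array([(u-f["cx"])/f["fx"],-(v-f["cy"])/f["fy"],-1.0])
    return P[:3,3],P[:3,:3]@d
def onz(f,u,v,z):
    o,d=ray(f,u,v); return o+d*(z-o[2])/d[2]
def proj(f,p):
    P=np.array(f["pose"]); c=P[:3,:3].T@(np.array(p)-P[:3,3])
    return np.array([f["cx"]+f["fx"]*c[0]/-c[2], f["cy"]-f["fy"]*c[1]/-c[2]])
def crop(f,u0,v0,w,h,k,name):
    im=f["frame"][v0:v0+h,u0:u0+w,::-1]
    im=cv2.resize(im,None,fx=k,fy=k,interpolation=cv2.INTER_CUBIC)
    cv2.imwrite(name,im)
E
python3 - <<'E'
from plant import *
from h import *
f=grab_frame("scene"); np.save("pics/s0.npy",f,allow_pickle=True)
crop(f,340,185,130,125,6,"pics/z1.png")
crop(f,200,185,150,165,5,"pics/z2.png") if 0 else crop(f,230,235,100,70,8,"pics/z2.png")
E
```

```text
(no output)
```

View pics/z1.png

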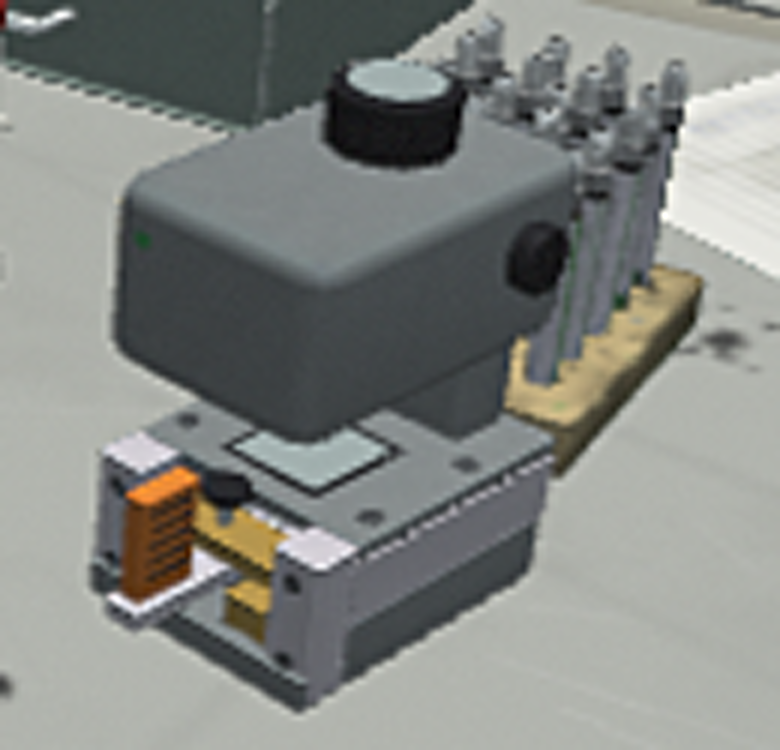

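View pics/z2.png

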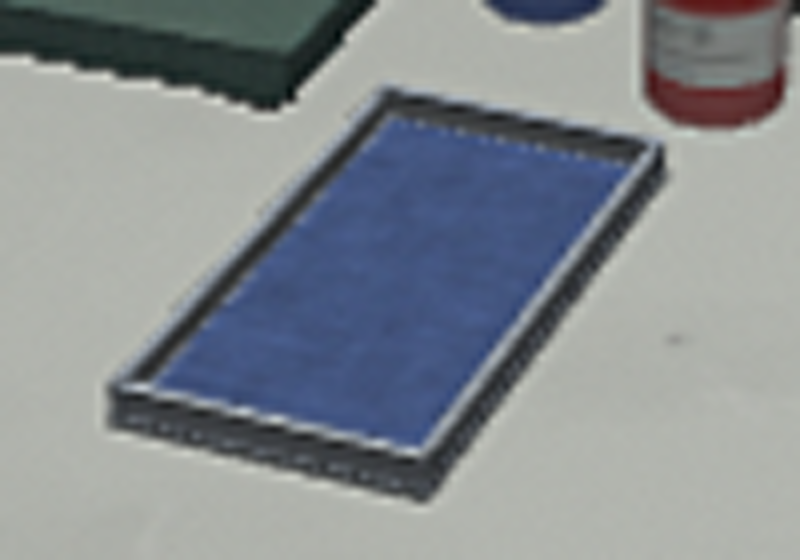

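```bash
python3 - <<'E'
from h import *
f=np.load("pics/s0.npy",allow_pickle=True).item()
def q(n,u,v,z,k=6,u0=340,v0=185):
    p=onz(f,u0+(u+.5)/k-.5,v0+(v+.5)/k-.5,z); print(n,np.round(p*1000,1)); return p
def a(p,q): d=q-p; print("  len %.1f ang %.2f"%(np.hypot(d[0],d[1])*1e3,np.degrees(np.arctan2(d[1],d[0]))))
A=q("base FR",300,711,0);B=q("base FL",92,588,0);a(A,B)
C=q("base BR",530,578,0);a(A,C)
A=q("post top FR",316,570,.061);B=q("post top FL",100,455,.061);a(A,B)
C=q("top BR",552,452,.061);a(A,C)
A=q("head bot FR",323,440,.1);B=q("head bot FL",116,350,.1);a(A,B)
A=q("fin top FL",125,498,.078);B=q("fin top FR",152,509,.078);a(A,B)
C=q("fin top BR",197,480,.078);a(B,C)
D=q("fin top BL",167,468,.078);a(A,D)
A=q("tray0",112,388,.014,8,230,235);B=q("tray1",430,460,.014,8,230,235);C=q("tray2",663,146,.014,8,230,235);D=q("tray3",385,92,.014,8,230,235)
a(A,B);a(D,C);a(B,C);a(A,D);print((A+B+C+D)/4)
A=q("trayb0",110,428,.0,8,230,235);B=q("trayb1",428,498,.0,8,230,235);C=q("trayb2",666,176,.0,8,230,235);a(A,B);a(B,C);print((A+C)/2)
E
```

```text
base FR [ 608.  -162.8    0. ]
base FL [632.2 -71.9   0. ]
  len 94.1 ang 75.08
base BR [ 725.3 -197.1    0. ]
  len 122.2 ang -16.32
post top FR [ 600.3 -165.4   61. ]
post top FL [622.9 -76.1  61. ]
  len 92.2 ang 75.79
top BR [ 710.9 -201.4   61. ]
  len 116.3 ang -18.01
head bot FR [ 612.6 -158.   100. ]
head bot FL [627.  -77.3 100. ]
  len 81.9 ang 79.91
fin top FL [ 579.4 -107.7   78. ]
fin top FR [ 578.5 -117.7   78. ]
  len 10.1 ang -95.20
fin top BR [ 601.9 -121.6   78. ]
  len 23.7 ang -9.42
fin top BL [ 603.  -110.3   78. ]
  len 23.7 ang -6.40
tray0 [483.8 106.3  14. ]
tray1 [504.4  20.3  14. ]
tray2 [664.8  57.4  14. ]
tray3 [644.7 142.1  14. ]
  len 88.4 ang -76.53
  len 87.0 ang -76.66
  len 164.7 ang 13.02
  len 164.9 ang 12.52
[0.57442699 0.08154405 0.014     ]
trayb0 [484.6 109.    0. ]
trayb1 [506.5  23.    0. ]
trayb2 [670.9  60.3   0. ]
  len 88.8 ang -75.73
  len 168.6 ang 12.78
[0.57775388 0.08466368 0.        ]
```

```bash
python3 -m crank '[[[1,0,0,0,8],[1,0,0,0,0]]]'; python3 - <<'E'
from plant import *
from scipy.spatial.transform import Rotation as R
import numpy as np
s0=[0.15932207,-0.15950634,0.68962609,-0.6881788]
for q in (s0,state()["tool_rot"]):
    print(np.round(R.from_quat(q,scalar_first=True).as_matrix(),3))
print(state()["tool_pos"],state()["joint_pos"])
E
```

```text
time: 0.4
tool_pos: [0.2745, -0.5612, 0.2308]
tool_rot: [0.111, -0.112, 0.699, -0.698]
contact_force: [0.3, 0.6, -0.1]
gripper_width: 0.999
[[-0.898 -0.001  0.439]
 [-0.439  0.002 -0.898]
 [-0.    -1.    -0.002]]
[[-0.95  -0.     0.311]
 [-0.311  0.001 -0.95 ]
 [ 0.    -1.    -0.001]]
[ 0.27446811 -0.56123409  0.230844  ] [-1.23500645e+00  5.29390425e-02  1.61342056e+00  1.46724522e-05
  1.47601180e+00  1.90625479e-02]
```

```bash
cat > st.py <<'E'
from plant import *
from scipy.spatial.transform import Rotation as R
import numpy as np
s=state()
M=R.from_quat(s["tool_rot"],scalar_first=True).as_matrix()
print("t",s["time"],"pos",np.round(s["tool_pos"],4),"q",np.round(s["joint_pos"],3))
print("x",np.round(M[:,0],3),"y",np.round(M[:,1],3),"z",np.round(M[:,2],3),"F",np.round(s["contact_force"],1),"w",round(s["gripper_width"],3))
y=M[:,1];print("tilt %.2f az %.2f"%(np.degrees(np.arccos(-y[2])),np.degrees(np.arctan2(y[1],y[0]))))
E
python3 -m crank '[[[1,0,-6,0,0],[1,0,-6,0,0],[1,0,-6,0,0],[1,0,-6,0,0],[1,0,-6,0,0],[1,0,-6,0,0],[1,0,-6,0,0],[1,0,-6,0,0]]]'; python3 st.py
```

```text
time: 1.4
tool_pos: [0.2743, -0.5608, 0.7133]
tool_rot: [-0.112, 0.112, -0.698, 0.698]
contact_force: [0.1, -1.0, 0.6]
gripper_width: 0.998
t 1.4 pos [ 0.2743 -0.5608  0.7133] q [-1.235  0.25   0.578  0.     2.312  0.018]
x [-0.95  -0.312 -0.   ] y [ 0.    -0.001 -1.   ] z [ 0.312 -0.95   0.001] F [ 0.1 -1.   0.6] w 0.998
tilt 0.04 az -70.66
```

```bash
python3 -m crank '[[[1,0,-6,0,0],[1,0,-6,0,0],[1,0,-6,0,0]]]'; python3 st.py;  python3 -m crank '[[[1,0,-2,0,0],[1,0,0,0,0]]]'; python3 st.py
```

```text
time: 1.78
tool_pos: [0.2557, -0.5265, 0.8175]
tool_rot: [0.113, -0.11, 0.7, -0.696]
contact_force: [-0.2, -1.0, -0.5]
gripper_width: 0.999
t 1.775 pos [ 0.2557 -0.5265  0.8175] q [-1.248  0.464  0.066  0.009  2.617  0.014]
x [-0.95  -0.312 -0.005] y [ 0.003  0.007 -1.   ] z [ 0.312 -0.95  -0.006] F [-0.2 -1.  -0.5] w 0.999
tilt 0.42 az 69.34
time: 2.02
tool_pos: [0.2499, -0.5106, 0.8352]
tool_rot: [-0.115, 0.108, -0.689, 0.707]
contact_force: [-0.7, 0.7, 0.9]
gripper_width: 1.001
t 2.025 pos [ 0.2499 -0.5106  0.8352] q [-1.249  0.441  0.055  0.011  2.62   0.015]
x [-0.95  -0.311 -0.005] y [ 0.013 -0.023 -1.   ] z [ 0.311 -0.95   0.026] F [-0.7  0.7  0.9] w 1.001
tilt 1.52 az -60.19
```

```bash
python3 - <<'E'
from plant import *
from h import *
f=grab_frame("top"); np.save("pics/t1.npy",f,allow_pickle=True)
cv2.imwrite("pics/t1.png",f["frame"][:,:,::-1])
E
```

```text
(no output)
```

View pics/t1.png

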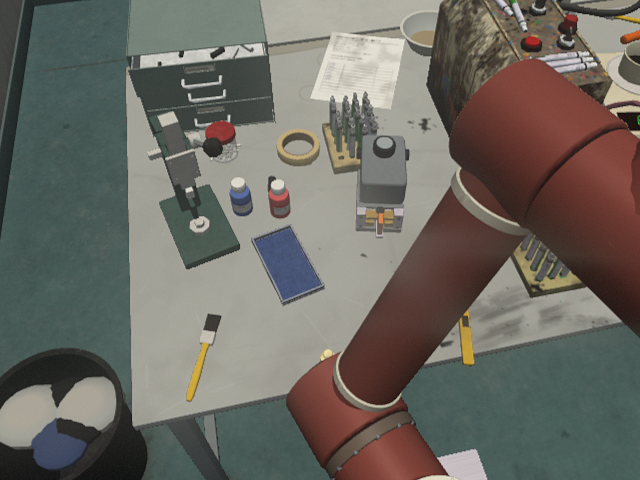

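Now the viewer is clear in the top view: head (382,165), fin (380,222), tray (287,264). I'll zoom in to measure.

```bash
python3 - <<'E'
from h import *
f=np.load("pics/t1.npy",allow_pickle=True).item()
crop(f,340,125,80,115,7,"pics/z3.png"); E=crop(f,245,215,90,95,8,"pics/z4.png")
crop(f,340,175,80,65,10,"pics/z3.png")
E
```

```text
(no output)
```

View pics/z3.png

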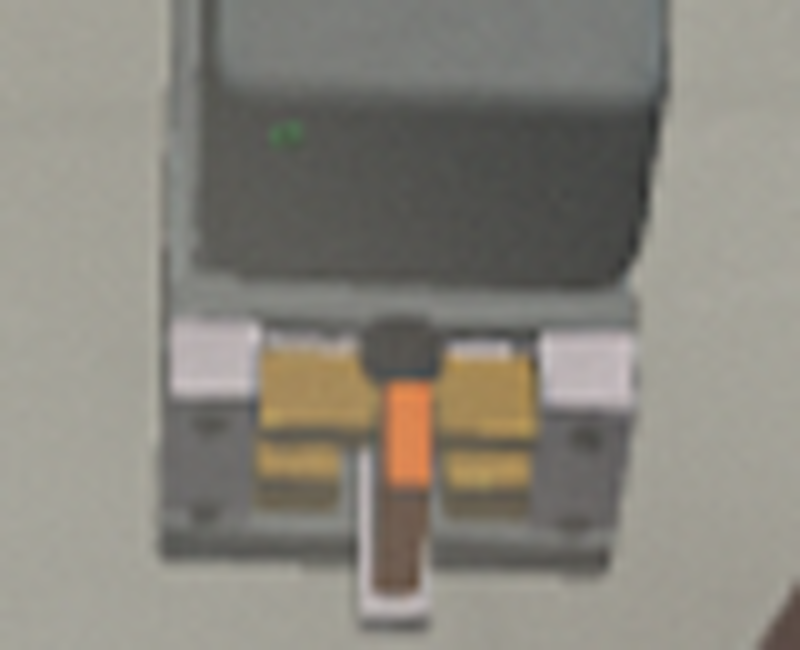

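View pics/z4.png

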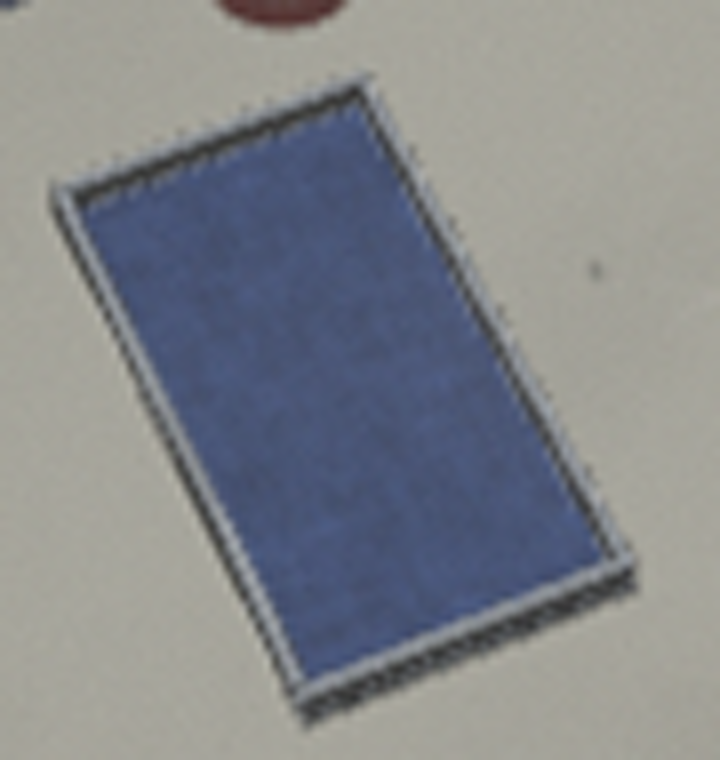

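```bash
python3 - <<'E'
from h import *
f=np.load("pics/t1.npy",allow_pickle=True).item()
def q(n,u,v,z,k=10,u0=340,v0=175):
    p=onz(f,u0+(u+.5)/k-.5,v0+(v+.5)/k-.5,z); print(n,np.round(p*1000,1)); return p
def a(p,q): d=q-p; print("  len %.1f ang %.2f"%(np.hypot(d[0],d[1])*1e3,np.degrees(np.arctan2(d[1],d[0]))))
A=q("base FL",160,558,0);B=q("base FR",607,574,0);a(B,A);print((A+B)/2)
A=q("post FL",169,396,.061);B=q("post FR",634,408,.061);a(B,A);print((A+B)/2)
A=q("head FL",195,268,.1);B=q("head FR",622,288,.1);a(B,A);print((A+B)/2)
A=q("fin FL",386,487,.078);B=q("fin FR",431,489,.078);C=q("fin BR",431,381,.078);D=q("fin BL",388,380,.078)
a(B,A);a(B,C);a(A,D);print((A+B+C+D)/4)
A=q("neck FL",358,611,.038);B=q("neck FR",428,611,.038);a(B,A);print((A+B)/2)
k=(8,245,215)
A=q("tr nl",300,692,.014,*k);B=q("tr nr",634,562,.014,*k);C=q("fr",368,78,.014,*k);D=q("fl",56,190,.014,*k)
a(B,A);a(C,D);a(B,C);a(A,D);print((A+B+C+D)/4)
for z in (0.0315,.036,.041): q("silltop front",300,478,z); 
E
```

```text
base FL [629.1 -74.6   0. ]
base FR [ 604.2 -166.3    0. ]
  len 95.1 ang 74.77
[ 0.6166457  -0.12041807  0.        ]
post FL [625.  -73.2  61. ]
post FR [ 601.2 -164.8   61. ]
  len 94.7 ang 75.43
[ 0.61312    -0.11900262  0.061     ]
head FL [625.7 -77.2 100. ]
head FR [ 602.1 -158.5  100. ]
  len 84.7 ang 73.81
[ 0.61393193 -0.11783097  0.1       ]
fin FL [ 580.4 -105.5   78. ]
fin FR [ 577.9 -114.    78. ]
fin BR [ 604.3 -121.5   78. ]
fin BL [ 606.4 -113.1   78. ]
  len 8.9 ang 74.10
  len 27.4 ang -15.81
  len 27.2 ang -16.38
[ 0.59224489 -0.11353704  0.078     ]
neck FL [ 579.9 -102.3   38. ]
neck FR [ 576.8 -116.2   38. ]
  len 14.2 ang 77.33
[ 0.57838442 -0.10920992  0.038     ]
tr nl [485.  108.4  14. ]
tr nr [503.1  22.1  14. ]
fr [664.8  59.   14. ]
fl [646.5 145.   14. ]
  len 88.2 ang 101.85
  len 87.9 ang 102.04
  len 165.9 ang 12.87
  len 165.6 ang 12.75
[0.57487848 0.08363391 0.014     ]
silltop front [ 620.3 -101.3   31.5]
silltop front [ 617.  -100.1   36. ]
silltop front [613.4 -98.9  41. ]
```

The poses from the two views agree. Viewer yaw is about -15°, the fin is at about (0.593, -0.114), and the tray centre is at about (0.575, 0.083) with yaw about 12.8°. The rows can't lean the tool directly, so I'll test how the arm behaves at its reach limit.

```bash
python3 -m crank '[[[1,-4.8,0.5,-3.5,0],[1,-4.8,0.5,-3.5,0],[1,-4.8,0.5,-3.5,0],[1,-4.8,0.5,-3.5,0],[1,-4.8,0.5,-3.5,0],[1,-4.8,0.5,-3.5,0],[1,-4.8,0.5,-3.5,0],[1,-4.8,0.5,-3.5,0]]]'; python3 st.py;  python3 -m crank '[[[1,-4.8,0,-3.5,0],[1,0,0,0,8.3],[1,0,0,0,8.3],[1,0,0,0,8.3],[1,0,0,0,8.3],[1,0,0,0,0]]]'; python3 st.py
```

```text
time: 3.08
tool_pos: [0.5296, -0.1271, 0.7903]
tool_rot: [-0.115, 0.107, -0.69, 0.706]
contact_force: [-0.3, -0.6, 0.8]
gripper_width: 0.998
t 3.075 pos [ 0.5296 -0.1271  0.7903] q [-0.365  0.175  0.51  -0.02   2.435  0.874]
x [-0.951 -0.31  -0.009] y [ 0.016 -0.02  -1.   ] z [ 0.31  -0.95   0.024] F [-0.3 -0.6  0.8] w 0.998
tilt 1.45 az -52.00
time: 3.82
tool_pos: [0.5638, -0.0809, 0.7895]
tool_rot: [0.086, -0.099, -0.695, 0.707]
contact_force: [0.0, 0.5, 0.2]
gripper_width: 0.996
t 3.825 pos [ 0.5638 -0.0809  0.7895] q [-0.266  0.25   0.422 -0.023  2.45   1.549]
x [-0.966  0.259 -0.019] y [ 0.015 -0.019 -1.   ] z [-0.259 -0.966  0.015] F [0.  0.5 0.2] w 0.996
tilt 1.39 az -52.39
```

Tilt is retained, so the commanded pose follows what was actually reached. Pushing at the limit can therefore lean the tool.

```bash
python3 -m crank '[[[1,0,-4,0,0],[1,0,-3,0,0],[1,0,-3,0,0],[1,0,0,0,0]]]'; python3 st.py;  python3 -m crank '[[[1,2,-4,0,0],[1,2,-4,0,0],[1,0,0,0,0]]]'; python3 st.py
```

```text
time: 4.32
tool_pos: [0.5471, -0.0772, 0.8494]
tool_rot: [0.075, -0.11, -0.693, 0.708]
contact_force: [0.2, 0.4, -0.4]
gripper_width: 0.999
t 4.325 pos [ 0.5471 -0.0772  0.8494] q [-0.268  0.415  0.055 -0.028  2.62   1.541]
x [-0.964  0.259 -0.051] y [ 0.046 -0.027 -0.999] z [-0.26  -0.965  0.014] F [ 0.2  0.4 -0.4] w 0.999
tilt 3.05 az -30.54
time: 4.7
tool_pos: [0.5048, -0.0647, 0.8861]
tool_rot: [0.051, -0.134, -0.688, 0.711]
contact_force: [0.1, -0.0, -0.3]
gripper_width: 1.002
t 4.7 pos [ 0.5048 -0.0647  0.8861] q [-0.265  0.346  0.055 -0.033  2.62   1.54 ]
x [-0.959  0.257 -0.121] y [ 0.112 -0.047 -0.993] z [-0.261 -0.965  0.016] F [ 0.1 -0.  -0.3] w 1.002
tilt 7.00 az -22.81
```

```bash
python3 -m crank '[[[1,3,-5,0,0],[1,3,-5,0,0],[1,3,-5,0,0],[1,3,-5,0,0],[1,3,-5,0,0],[1,3,-5,0,0],[1,0,0,0,0]]]'; python3 st.py
```

```text
time: 5.58
tool_pos: [0.3261, -0.0018, 0.9934]
tool_rot: [-0.04, -0.221, -0.659, 0.718]
contact_force: [-0.5, 0.0, -0.3]
gripper_width: 1.002
t 5.575 pos [ 0.3261 -0.0018  0.9934] q [-0.179  0.088  0.055 -0.129  2.62   1.53 ]
x [-0.899  0.234 -0.37 ] y [ 0.349 -0.128 -0.928] z [-0.265 -0.964  0.034] F [-0.5  0.  -0.3] w 1.002
tilt 21.83 az -20.18
```

```bash
python3 -m crank '[[[1,2.9,-0.3,-5.6,0],[1,2.9,-0.3,-5.6,0],[1,0,0,0,0]]]'; python3 st.py; python3 -m crank '[[[1,3,-5,0,0],[1,3,-5,0,0],[1,0,0,0,0]]]'; python3 st.py
```

```text
time: 5.95
tool_pos: [0.3105, 0.1055, 0.9751]
tool_rot: [-0.041, -0.215, -0.662, 0.717]
contact_force: [-0.5, -0.0, 0.3]
gripper_width: 1.002
t 5.95 pos [0.3105 0.1055 0.9751] q [ 0.282  0.024  0.21  -0.398  2.563  1.732]
x [-0.904  0.225 -0.363] y [ 0.343 -0.121 -0.931] z [-0.254 -0.967  0.032] F [-0.5 -0.   0.3] w 1.002
tilt 21.36 az -19.45
time: 6.32
tool_pos: [0.2334, 0.1282, 1.006]
tool_rot: [-0.064, -0.241, -0.655, 0.714]
contact_force: [0.3, -0.5, 0.8]
gripper_width: 0.998
t 6.325 pos [0.2334 0.1282 1.006 ] q [ 0.574  0.06   0.055 -0.734  2.619  1.689]
x [-0.876  0.224 -0.428] y [ 0.407 -0.135 -0.903] z [-0.26  -0.965  0.026] F [ 0.3 -0.5  0.8] w 0.998
tilt 25.38 az -18.29
```

```bash
python3 -m crank '[[[1,0,-4,4,0],[1,0,0,0,0]]]'; python3 st.py
```

```text
time: 6.58
tool_pos: [0.2104, 0.0926, 1.0177]
tool_rot: [-0.072, -0.254, -0.65, 0.713]
contact_force: [-0.0, -0.2, -0.7]
gripper_width: 1.0
t 6.575 pos [0.2104 0.0926 1.0177] q [ 0.498  0.013  0.055 -0.733  2.619  1.614]
x [-0.86   0.228 -0.456] y [ 0.433 -0.145 -0.89 ] z [-0.269 -0.963  0.026] F [-0.  -0.2 -0.7] w 1.0
tilt 27.15 az -18.49
```

```bash
python3 -m crank '[[[1,2.3,4.5,-0.1,0],[1,1.4,-0.9,-5.8,0],[1,0,0,0,0]]]'; python3 st.py; python3 -m crank '[[[1,1.4,-0.9,-5.8,0],[1,0,0,0,0]]]'; python3 st.py;python3 -m crank '[[[1,1.4,-0.9,-5.8,0],[1,0,0,0,0]]]'; python3 st.py
```

```text
time: 6.95
tool_pos: [0.2162, 0.1443, 0.9911]
tool_rot: [-0.074, -0.248, -0.647, 0.717]
contact_force: [-0.2, -0.5, 0.3]
gripper_width: 0.999
t 6.95 pos [0.2162 0.1443 0.9911] q [ 0.732 -0.057  0.267 -0.787  2.543  1.815]
x [-0.866  0.214 -0.452] y [ 0.428 -0.152 -0.891] z [-0.26  -0.965  0.04 ] F [-0.2 -0.5  0.3] w 0.999
tilt 26.99 az -19.54
time: 7.2
tool_pos: [0.2183, 0.2083, 0.9898]
tool_rot: [-0.074, -0.248, -0.646, 0.718]
contact_force: [0.6, -0.2, -0.0]
gripper_width: 1.003
t 7.2 pos [0.2183 0.2083 0.9898] q [ 0.918  0.089  0.123 -0.934  2.572  1.858]
x [-0.866  0.214 -0.452] y [ 0.427 -0.155 -0.891] z [-0.261 -0.964  0.043] F [ 0.6 -0.2 -0. ] w 1.003
tilt 27.01 az -19.96
time: 7.45
tool_pos: [0.2136, 0.267, 0.9776]
tool_rot: [-0.076, -0.25, -0.64, 0.722]
contact_force: [0.5, 0.4, -0.4]
gripper_width: 0.997
t 7.45 pos [0.2136 0.267  0.9776] q [ 1.053  0.184  0.062 -1.02   2.575  1.919]
x [-0.863  0.211 -0.459] y [ 0.43  -0.168 -0.887] z [-0.264 -0.963  0.054] F [ 0.5  0.4 -0.4] w 0.997
tilt 27.51 az -21.34
```

```bash
python3 -m crank '[[[1,2.7,5.3,-0.3,0],[1,2.7,5.3,-0.3,0],[1,0,0,0,0]]]'; python3 st.py; python3 -m crank '[[[1,1.4,-0.9,-5.8,0],[1,0,0,0,0]]]'; python3 st.py;python3 -m crank '[[[1,1.4,-0.9,-5.8,0],[1,0,0,0,0]]]'; python3 st.py
```

```text
time: 7.82
tool_pos: [0.2158, 0.2599, 0.908]
tool_rot: [-0.078, -0.255, -0.637, 0.723]
contact_force: [0.9, 1.8, 0.6]
gripper_width: 1.002
t 7.825 pos [0.2158 0.2599 0.908 ] q [ 1.046 -0.133  0.621 -0.779  2.414  2.22 ]
x [-0.858  0.211 -0.469] y [ 0.438 -0.176 -0.882] z [-0.269 -0.961  0.058] F [0.9 1.8 0.6] w 1.002
tilt 28.17 az -21.90
time: 8.07
tool_pos: [0.2156, 0.3232, 0.9115]
tool_rot: [-0.08, -0.257, -0.641, 0.719]
contact_force: [-0.9, 1.2, -0.7]
gripper_width: 0.999
t 8.075 pos [0.2156 0.3232 0.9115] q [ 1.132  0.005  0.485 -0.813  2.433  2.275]
x [-0.855  0.214 -0.472] y [ 0.444 -0.167 -0.88 ] z [-0.267 -0.963  0.047] F [-0.9  1.2 -0.7] w 0.999
tilt 28.31 az -20.56
time: 8.32
tool_pos: [0.2156, 0.3854, 0.9083]
tool_rot: [-0.08, -0.256, -0.64, 0.72]
contact_force: [1.5, 1.1, -0.4]
gripper_width: 0.999
t 8.325 pos [0.2156 0.3854 0.9083] q [ 1.193  0.159  0.325 -0.851  2.459  2.295]
x [-0.856  0.213 -0.472] y [ 0.443 -0.169 -0.88 ] z [-0.267 -0.962  0.05 ] F [ 1.5  1.1 -0.4] w 0.999
tilt 28.31 az -20.82
```

```bash
cat > kin.py <<'E'
import numpy as np
from scipy.spatial.transform import Rotation as R
from scipy.optimize import least_squares
def Ry(a): return R.from_rotvec([0,a,0])
def Rz(a): return R.from_rotvec([0,0,a])
def fk(q,p):
    h,lat1,L1,off2,L2,off3,Lt,lat2,ft,c0,r1=p
    B=Rz(q[0]); U=B*Ry(q[1]); F=U*Ry(q[2]); W=F*Rz(q[3]); T=W*Ry(q[4]); E=T*Rz(q[5]+c0)
    x=np.array([0,0,h])+B.apply([r1,lat1,0])+U.apply([off2,0,L1])+F.apply([off3,0,L2])+T.apply([ft,lat2,Lt])
    # tool y = T z axis
    M=E.as_matrix(); M=np.column_stack([M[:,0],M[:,2],-M[:,1]])
    return x,R.from_matrix(M)
P0=[.15,.075,.4,0,.4,0,.3,0,0,0,0]
E
cat > fit.py <<'E'
from kin import *
D=[([-1.23500645,.0529390,1.61342,0,1.476012,.0190625],[.27446811,-.56123409,.230844],None),
([-1.235,.25,.578,0,2.312,.018],[.2743,-.5608,.7133],([-.95,-.312,0],[0,-.001,-1])),
([-1.248,.464,.066,.009,2.617,.014],[.2557,-.5265,.8175],([-.95,-.312,-.005],[.003,.007,-1])),
([-1.249,.441,.055,.011,2.62,.015],[.2499,-.5106,.8352],([-.95,-.311,-.005],[.013,-.023,-1])),
([-.365,.175,.51,-.02,2.435,.874],[.5296,-.1271,.7903],None),
([-.266,.25,.422,-.023,2.45,1.549],[.5638,-.0809,.7895],([-.966,.259,-.019],[.015,-.019,-1])),
([-.265,.346,.055,-.033,2.62,1.54],[.5048,-.0647,.8861],([-.959,.257,-.121],[.112,-.047,-.993])),
([-.179,.088,.055,-.129,2.62,1.53],[.3261,-.0018,.9934],([-.899,.234,-.37],[.349,-.128,-.928])),
([.282,.024,.21,-.398,2.563,1.732],[.3105,.1055,.9751],([-.904,.225,-.363],[.343,-.121,-.931])),
([.574,.06,.055,-.734,2.619,1.689],[.2334,.1282,1.006],([-.876,.224,-.428],[.407,-.135,-.903])),
([.498,.013,.055,-.733,2.619,1.614],[.2104,.0926,1.0177],([-.86,.228,-.456],[.433,-.145,-.89])),
([.732,-.057,.267,-.787,2.543,1.815],[.2162,.1443,.9911],([-.866,.214,-.452],[.428,-.152,-.891])),
([1.053,.184,.062,-1.02,2.575,1.919],[.2136,.267,.9776],([-.863,.211,-.459],[.43,-.168,-.887])),
([1.046,-.133,.621,-.779,2.414,2.22],[.2158,.2599,.908],([-.858,.211,-.469],[.438,-.176,-.882])),
([1.193,.159,.325,-.851,2.459,2.295],[.2156,.3854,.9083],([-.856,.213,-.472],[.443,-.169,-.88]))]
def res(p,full=False):
    o=[]
    for q,x,m in D:
        X,M=fk(q,p); o+=list(X-np.array(x))
        if m is not None:
            M=M.as_matrix(); o+=list(.1*(M[:,0]-m[0]))+list(.1*(M[:,1]-m[1]))
    return np.array(o)
best=None
for s4 in (0,):
  for c in (0,1.57,3.14,-1.57):
    p0=list(P0); p0[9]=c
    s=least_squares(res,p0)
    if best is None or s.cost<best.cost: best=s
print(best.cost,np.round(best.x,4)); print(np.abs(best.fun).max())
np.save("p.npy",best.x)
E
python3 fit.py
```

```text
5.019034495119323e-07 [ 2.3840e-01  7.4400e-02  4.2560e-01 -3.0000e-04  6.0980e-01  9.5900e-02
  2.7900e-01 -2.0000e-04 -3.0000e-04 -1.5711e+00  1.0000e-04]
0.0003230665480941086
```

```bash
cat > sim.py <<'E'
from kin import *
P=np.load("p.npy")
LO=np.array([-3.01,-1.01,.06,-1.02,.09,-3.14])+np.array([0,0,-.004,0,0,0]);HI=np.array([3.01,2.22,2.58,4.17,2.62,3.14])
V=.7*np.array([2.57,2.57,3.14,3.14,3.14,3.14])/8
def row(q,r,lam):
    x,M=fk(q,P)
    x2=x+M.apply(np.array(r[1:4])*.01); M2=M*R.from_rotvec([0,np.radians(r[4]),0])
    def f(k):
        X,N=fk(k,P); return np.concatenate([X-x2,lam*(M2*N.inv()).as_rotvec(),1e-4*(k-q)])
    s=least_squares(f,np.clip(q,LO+1e-6,HI-1e-6),bounds=(LO,HI),method='trf',max_nfev=40)
    d=s.x-q; k=np.max(np.abs(d)/V); 
    return q+d/max(1,k)
def desc(q):
    x,M=fk(q,P);M=M.as_matrix();y=M[:,1];z=M[:,2]
    return np.round(x,3),"x",np.round(M[:,0],3),"y",np.round(y,3),"z",np.round(z,3)
E
cat > cal.py <<'E'
from sim import *
T=[([-.268,.415,.055,-.028,2.62,1.541],[[1,2,-4,0,0]]*2),
([-.265,.346,.055,-.033,2.62,1.54],[[1,3,-5,0,0]]*6),
([-.179,.088,.055,-.129,2.62,1.53],[[1,2.9,-.3,-5.6,0]]*2),
([.282,.024,.21,-.398,2.563,1.732],[[1,3,-5,0,0]]*2),
([.574,.06,.055,-.734,2.619,1.689],[[1,0,-4,4,0]]),
([.498,.013,.055,-.733,2.619,1.614],[[1,2.3,4.5,-.1,0],[1,1.4,-.9,-5.8,0]])]
G=["[-.265,.346,.055,-.033,2.62,1.54]","[-.179 .088 .055 -.129 2.62 1.53]","[.282,.024,.21,-.398,2.563,1.732]","[.574,.06,.055,-.734,2.619,1.689]","[.498,.013,.055,-.733,2.619,1.614]","[.732,-.057,.267,-.787,2.543,1.815]"]
for (q,rs),g in zip(T,G):
    print("obs",g)
    for lam in (.1,.3,1):
        k=np.array(q)
        for r in rs: k=row(k,r,lam)
        print("  ",lam,np.round(k,3))
E
python3 cal.py
```

```text
obs [-.265,.346,.055,-.033,2.62,1.54]
   0.1 [-0.284  0.296  0.056  0.022  2.54   1.568]
   0.3 [-0.272  0.324  0.056 -0.02   2.62   1.543]
   1 [-0.272  0.272  0.182 -0.027  2.62   1.538]
obs [-.179 .088 .055 -.129 2.62 1.53]
   0.1 [-0.681 -0.078  0.056  0.488  2.499  1.645]
   0.3 [-0.259 -0.038  0.101 -0.04   2.62   1.535]
   1 [-0.253 -0.147  0.471 -0.043  2.62   1.543]
obs [.282,.024,.21,-.398,2.563,1.732]
   0.1 [ 0.271  0.021  0.206 -0.403  2.564  1.727]
   0.3 [ 0.271  0.021  0.206 -0.403  2.564  1.727]
   1 [ 0.271  0.021  0.206 -0.403  2.564  1.727]
obs [.574,.06,.055,-.734,2.619,1.689]
   0.1 [ 0.654  0.032  0.056 -0.759  2.531  1.721]
   0.3 [ 0.61   0.044  0.056 -0.755  2.62   1.69 ]
   1 [ 0.535 -0.029  0.205 -0.619  2.62   1.763]
obs [.498,.013,.055,-.733,2.619,1.614]
   0.1 [ 0.606 -0.007  0.056 -0.796  2.531  1.639]
   0.3 [ 0.502  0.004  0.056 -0.722  2.618  1.617]
   1 [ 0.478 -0.021  0.113 -0.678  2.62   1.643]
obs [.732,-.057,.267,-.787,2.543,1.815]
   0.1 [ 0.722 -0.063  0.263 -0.788  2.543  1.813]
   0.3 [ 0.722 -0.063  0.263 -0.788  2.543  1.813]
   1 [ 0.722 -0.063  0.263 -0.788  2.543  1.813]
```

```bash
cat > plan.py <<'E'
from sim import *
from scipy.optimize import lsq_linear
import sys
rng=np.random.default_rng(int(sys.argv[1]))
LAM=.3
def fkm(q):
    x,M=fk(q,P); return x,M.as_matrix()
def jac(q):
    # geometric jacobian
    x,M=fk(q,P)
    h,lat1,L1,off2,L2,off3,Lt,lat2,ft,c0,r1=P
    B=Rz(q[0]);U=B*Ry(q[1]);F=U*Ry(q[2]);W=F*Rz(q[3]);T=W*Ry(q[4])
    o1=np.array([0,0,h])+B.apply([r1,lat1,0]);o2=o1+U.apply([off2,0,L1]);o3=o2+F.apply([off3,0,L2])
    ax=[np.array([0,0,1.]),B.apply([0,1,0]),U.apply([0,1,0]),F.apply([0,0,1]),W.apply([0,1,0]),T.apply([0,0,1])]
    og=[np.zeros(3),o1,o2,o3,o3,o3]
    return np.array([np.concatenate([np.cross(a,x-o),LAM*a]) for a,o in zip(ax,og)]).T,x,M
def step(q,r):
    J,x,M=jac(q); x2=x+M.apply(np.array(r[:3])*.01);M2=M*R.from_rotvec([0,np.radians(r[3]),0]);k=q.copy()
    for _ in range(2):
        J,x,M=jac(k)
        e=np.concatenate([x2-x,LAM*(M2*M.inv()).as_rotvec()])
        A=np.vstack([J,1e-3*np.eye(6)]);b=np.concatenate([e,np.zeros(6)])
        s=lsq_linear(A,b,bounds=(LO-k-1e-9,HI-k+1e-9),method='bvls'); k=np.clip(k+s.x,LO,HI)
    d=k-q; return q+d/max(1,np.max(np.abs(d)/V))
def O(tilt,yaw):
    t,a=np.radians(tilt),np.radians(yaw)
    y=np.array([np.sin(t)*np.cos(a),np.sin(t)*np.sin(a),-np.cos(t)]);z=-np.array([-np.sin(a),np.cos(a),0]);
    return np.column_stack([np.cross(y,z),y,z])
def ik(x2,M2,q0):
    def f(k):
        X,N=fk(k,P); return np.concatenate([X-x2,LAM*(R.from_matrix(M2)*N.inv()).as_rotvec()])
    s=least_squares(f,np.clip(q0,LO+1e-6,HI-1e-6),bounds=(LO,HI)); return s.x,np.linalg.norm(s.fun)
def meas(q,u,ux):
    M=fk(q,P)[1].as_matrix(); w=M@u; g=M@ux
    return np.degrees(np.arccos(min(1,w[2]))),np.degrees(np.arctan2(g[1],g[0]))
if __name__=="__main__":
    tilt=float(sys.argv[2]); O1=O(tilt,-15.2);u=O1.T@[0,0,1];ux=O1.T@[np.cos(np.radians(-15.2)),np.sin(np.radians(-15.2)),0]
    res=[]
    for trial in range(int(sys.argv[3])):
        a=rng.uniform(-2.4,2.4);r=rng.uniform(.1,.95);x=np.array([r*np.cos(a),r*np.sin(a),rng.uniform(.3,1.1)])
        q,e=ik(x,O1,[a,.2,.6,0,2.2,1.5+a*.9])
        if e>2e-3: 
            q2=q
            if fk(q,P) is None or e>.25: continue
            # go to best position with right orientation
            x=fk(q,P)[0]*.97; q,e=ik(x,O1,q)
            if e>2e-3: continue
        q0=q.copy();best=-15.2;seq=[];wl=0
        for n in range(6):
            c=None
            for _ in range(40):
                d=rng.normal(size=3);d*=rng.uniform(2,6.2)/np.linalg.norm(d)
                rr=[*d,rng.choice([0,rng.uniform(-6,6)])]
                k=step(q,rr);l,y=meas(k,u,ux)
                s=y-3*max(0,l-1.0)
                if c is None or s>c[0]: c=(s,k,rr,l,y)
            q=c[1];seq.append(np.round(c[2],1).tolist());wl=max(wl,c[3])
            if n==2 and c[4]<-14: break
        res.append((c[4],wl,np.round(q0,2).tolist(),np.round(fk(q0,P)[0],2).tolist(),seq))
    res.sort(key=lambda t:-t[0]+2*t[1])
    print(len(res))
    for t in res[:4]: print(t[0],t[1],t[2],t[3]);print("   ",t[4])
E
for i in 1 2 3 4; do timeout 500 python3 plan.py $i 27 120 > o$i & done; wait; cat o1 o2 o3 o4; nproc
```

```text
73
9.744630219491874 0.6076854595158483 [1.72, 0.16, 0.43, -0.88, 2.57, 2.81] [-0.03, 0.44, 0.86]
    [[2.3, -3.0, -1.0, -2.6], [-3.6, -1.6, -2.9, -2.2], [3.9, -3.4, 1.6, -5.2], [2.9, -5.1, -0.2, -5.0], [2.8, -2.4, 3.1, -3.5], [3.2, -3.1, -1.2, -3.6]]
16.370288250648787 4.030292102277187 [1.62, 0.61, 0.23, -0.65, 2.35, 3.0] [0.01, 0.72, 0.68]
    [[2.2, -2.2, -0.6, -5.4], [-1.3, -2.6, -4.2, -1.9], [-1.0, -0.6, -1.9, -5.8], [3.4, -4.7, -2.0, -5.6], [-4.2, 0.3, -2.2, -4.1], [-3.7, -0.9, -0.6, -5.4]]
11.65801753159275 2.4693730760284285 [-2.92, -0.91, 2.16, 0.29, 2.29, -0.94] [-0.13, -0.17, 0.35]
    [[3.2, -1.3, -4.1, -3.3], [3.3, -0.4, -1.1, -4.7], [0.2, -4.6, -4.1, -5.7], [-0.7, -3.8, 0.5, -4.6], [1.7, 2.4, -2.5, -2.8], [-1.9, -3.4, -1.6, -2.9]]
9.16199792750464 1.9965997141850647 [0.95, -0.03, 0.29, -0.84, 2.53, 2.0] [0.2, 0.2, 0.98]
    [[-2.2, -0.6, 2.2, -2.9], [4.5, -3.3, -0.6, 0.0], [1.4, -2.3, 2.2, -3.3], [0.8, -5.4, 1.4, -5.6], [2.2, -2.1, 2.1, -5.9], [4.8, 1.2, -0.5, -5.6]]
69
12.604902190650186 2.2929132956912937 [1.83, -0.2, 0.81, -0.88, 2.61, 2.91] [-0.04, 0.28, 0.85]
    
[... 2193 characters left out ...]
, -0.98, 2.57, 2.38] [0.11, 0.35, 0.94]
    [[-4.0, -2.5, 2.7, -5.6], [0.5, -1.8, -2.5, -1.5], [2.6, -2.9, -1.8, -3.7], [5.4, -2.7, -1.2, -5.3], [-1.3, -4.5, -1.5, -5.2], [1.3, -0.9, -3.5, -3.7]]
10.774806396053222 1.3325000263457407 [1.77, 0.26, 0.32, -0.91, 2.6, 2.81] [-0.05, 0.46, 0.86]
    [[-0.1, -2.5, -0.5, -3.3], [3.5, -4.9, -1.2, -4.1], [-3.2, 1.3, 2.3, -4.8], [-0.6, -4.1, 0.3, -3.5], [-1.8, -2.6, -0.5, -5.1], [-1.9, -2.0, 1.5, -3.0]]
12.314693546601049 2.230304936696371 [1.73, -0.15, 0.75, -0.87, 2.57, 2.83] [-0.01, 0.31, 0.86]
    [[-1.2, -4.8, 1.6, -1.9], [-3.5, -2.8, 1.0, -4.3], [0.3, -0.9, -2.4, -4.5], [-0.1, -4.0, -2.2, -6.0], [3.3, -2.7, -0.4, -4.5], [3.5, -0.1, -5.1, -4.3]]
4
```

```bash
cat > goal.py <<'E'
from plan import *
def search(q,zt,tl=(25,31),N=6,K=150,seed=0,twm=6,beam=6):
    rng=np.random.default_rng(seed)
    B=[(99,q,[])];best=None
    for n in range(N):
        C=[]
        for c,k0,s in B:
            for _ in range(K//beam):
                d=rng.normal(size=3);d*=rng.uniform(1,6)/np.linalg.norm(d)
                r=np.round([*d,rng.choice([0,rng.uniform(-twm,twm)])],1)
                k=step(k0,r);M=fk(k,P)[1].as_matrix()
                t=np.degrees(np.arccos(-M[2,1]))
                e=np.degrees(np.arccos(np.clip(M[:,2]@zt,-1,1)))+2*max(0,tl[0]-t,t-tl[1])
                C.append((e,k,s+[r.tolist()]))
        C.sort(key=lambda t:t[0]);B=C[:beam]
        if best is None or B[0][0]<best[0]-.15: best=B[0]
    return best
E
python3 - <<'E'
import sys;sys.argv=["x","1"]
from goal import *
from plant import state
q=np.array(state()["joint_pos"])
zt=np.array([-.2622,-.965,0])
for s in range(3):
    b=search(q,zt,seed=s);print(b[0],b[2],np.round(b[1],3),desc(b[1]))
# with first moving to left region
M=fk(q,P)[1].as_matrix();print(M.T@np.array([-.27,.06,-.04]))
E
```

```text
0.41979177779556454 [[0.1, -4.6, -0.4, 0.0], [-1.2, -1.0, 1.2, 0.9], [-4.7, -0.7, 0.7, 0.0]] [ 1.158  0.266  0.056 -0.981  2.481  2.099] (array([0.229, 0.354, 0.958]), 'x', array([-0.828,  0.22 , -0.515]), 'y', array([ 0.497, -0.136, -0.857]), 'z', array([-0.259, -0.966,  0.004]))
0.3475743824144509 [[2.0, -2.9, -1.7, 0.0], [2.1, -3.1, -3.3, 0.0], [-0.5, -0.3, -1.2, 1.2]] [ 1.343  0.358  0.056 -0.993  2.499  2.301] (array([0.172, 0.449, 0.916]), 'x', array([-0.834,  0.227, -0.503]), 'y', array([ 0.484, -0.135, -0.864]), 'z', array([-0.264, -0.964,  0.002]))
0.3171459972191708 [[-1.5, 0.3, -2.2, 0.1], [-3.9, -3.3, -2.2, 0.0], [5.2, 1.2, 2.4, 1.4], [-2.9, -0.1, -3.5, 0.0]] [ 1.152  0.35   0.056 -0.888  2.433  2.212] (array([0.263, 0.427, 0.921]), 'x', array([-0.83 ,  0.224, -0.511]), 'y', array([ 0.492, -0.135, -0.86 ]), 'z', array([-0.261, -0.965,  0.002]))
[ 0.26268567 -0.09458822  0.01221907]
```

```bash
python3 -m crank '[[[1,2.0,-2.9,-1.7,0],[1,2.1,-3.1,-3.3,0],[1,-0.5,-0.3,-1.2,1.2],[1,0,0,0,0]]]'; python3 st.py
```

```text
time: 8.82
tool_pos: [0.1669, 0.4381, 0.9146]
tool_rot: [-0.08, -0.271, -0.64, 0.714]
contact_force: [-0.7, -0.9, -0.1]
gripper_width: 1.005
t 8.825 pos [0.1669 0.4381 0.9146] q [ 1.339  0.357  0.055 -1.024  2.535  2.275]
x [-0.84   0.233 -0.489] y [ 0.461 -0.167 -0.871] z [-0.285 -0.958  0.033] F [-0.7 -0.9 -0.1] w 1.005
tilt 29.37 az -19.95
```

```bash
cat > cal2.py <<'E'
import sys;sys.argv=["x","1"]
import plan; from plan import *
T=[([-.268,.415,.055,-.028,2.62,1.541],[[2,-4,0,0]]*2,[-.265,.346,.055,-.033,2.62,1.54]),
([-.265,.346,.055,-.033,2.62,1.54],[[3,-5,0,0]]*6,[-.179, .088, .055, -.129, 2.62, 1.53]),
([.282,.024,.21,-.398,2.563,1.732],[[3,-5,0,0]]*2,[.574,.06,.055,-.734,2.619,1.689]),
([.574,.06,.055,-.734,2.619,1.689],[[0,-4,4,0]],[.498,.013,.055,-.733,2.619,1.614]),
([.732,-.057,.267,-.787,2.543,1.815],[[1.4,-.9,-5.8,0]]*2,[1.053,.184,.062,-1.02,2.575,1.919]),
([1.046,-.133,.621,-.779,2.414,2.22],[[1.4,-.9,-5.8,0]],[1.132,.005,.485,-.813,2.433,2.275]),
([1.193,.159,.325,-.851,2.459,2.295],[[2.0,-2.9,-1.7,0],[2.1,-3.1,-3.3,0],[-.5,-.3,-1.2,1.2]],[1.339,.357,.055,-1.024,2.535,2.275])]
for q,rs,g in T:
    q=np.clip(q,LO,HI);g=np.clip(g,LO,HI)
    x0,M0=fk(q,P);x1,M1=fk(g,P);print("obs dx",np.round((x1-x0)*100,1),"rot",np.round(np.degrees((M1*M0.inv()).as_rotvec()),1))
    for lam in (.15,.3,.4,.5,.7):
        plan.LAM=lam;k=q.copy()
        for r in rs:k=step(k,r)
        x1,M1=fk(k,P);print("  ",lam,np.round((x1-x0)*100,1),np.round(np.degrees((M1*M0.inv()).as_rotvec()),1),np.round(k,3))
E
python3 cal2.py
```

```text
obs dx [-4.2  1.2  3.6] rot [-1.2 -3.8 -0. ]
   0.15 [-5.4  1.4  5.7] [-1.4 -8.6  0.2] [-0.281  0.307  0.056  0.01   2.578  1.56 ]
   0.3 [-5.5  1.4  4.7] [-1.2 -5.   0.1] [-0.272  0.325  0.056 -0.02   2.62   1.543]
   0.4 [-5.6  1.4  4. ] [-0.9 -3.6  0.1] [-0.272  0.307  0.098 -0.023  2.62   1.54 ]
   0.5 [-5.7  1.4  3.6] [-0.7 -2.7  0. ] [-0.272  0.295  0.127 -0.025  2.62   1.539]
   0.7 [-5.8  1.4  3. ] [-0.4 -1.6  0. ] [-0.272  0.282  0.16  -0.026  2.62   1.538]
obs dx [-17.9   6.3  10.7] rot [ -4.8 -14.    0.1]
   0.15 [-26.3   6.2  15.7] [ -3.8 -26.8   0.9] [-0.631 -0.071  0.056  0.453  2.565  1.65 ]
   0.3 [-25.3   6.9  13.1] [ -5.2 -18.7   0.2] [-0.255 -0.034  0.097 -0.044  2.62   1.534]
   0.4 [-24.4   6.8  11. ] [ -4.3 -14.5   0.2] [-0.245 -0.071  0.209 -0.058  2.62   1.533]
   0.5 [-23.7   6.6   9.2] [ -3.4 -11.4   0.1] [-0.245 -0.097  0.291 -0.057  2.62   1.535]
   0.7 [-22.6   6.4   6.8] [-2.3 -7.3  0.1] [-0.248 -0.125  0.393 -0.05   2.62   1.54 ]
obs dx [-7.7  2.3  3.1] rot [-0.8 -4.  -0.3]
   0.15 [-9.   2.2  4.5] [ 0.3 -8.4  1.2] [ 0.643  0.033  0.056 -0.758  2.567  1
[... 1514 characters left out ...]
  -0.2] [ 0. -0.  0.] [ 1.129 -0.011  0.515 -0.808  2.431  2.279]
   0.5 [-0.   6.  -0.2] [ 0. -0.  0.] [ 1.129 -0.011  0.515 -0.808  2.431  2.279]
   0.7 [-0.   6.  -0.2] [ 0. -0.  0.] [ 1.129 -0.011  0.515 -0.808  2.431  2.279]
obs dx [-4.9  5.3  0.6] rot [ 0.6 -1.2 -0.9]
   0.15 [-4.4  6.9  2. ] [ 4.4 -6.3  2. ] [ 1.372  0.349  0.056 -1.001  2.433  2.314]
   0.3 [-4.4  6.3  0.7] [ 2.1 -2.7  0.2] [ 1.343  0.358  0.056 -0.993  2.498  2.301]
   0.4 [-4.4  6.2  0.4] [ 1.5 -1.7 -0.3] [ 1.335  0.361  0.056 -0.991  2.516  2.297]
   0.5 [-4.4  6.1  0.3] [ 1.2 -1.2 -0.6] [ 1.331  0.362  0.056 -0.99   2.525  2.295]
   0.7 [-4.4  6.   0.1] [ 0.9 -0.7 -0.8] [ 1.327  0.363  0.056 -0.989  2.533  2.293]
```

```bash
sed -i 's/^LAM=.3/LAM=.5/' plan.py; python3 - <<'E'
import sys;sys.argv=["x","1"]
from goal import *
from plant import state
q=np.clip(np.array(state()["joint_pos"]),LO,HI)
zt=np.array([-.2622,-.965,0])
for s in range(4):
    b=search(q,zt,tl=(25,33),seed=s,K=240,N=5);print(round(b[0],2),b[2],np.round(b[1],2),desc(b[1]))
E
```

```text
0.29 [[-1.0, -1.1, 0.6, 0.0], [-1.6, -5.4, -0.8, 0.0]] [ 1.35  0.33  0.06 -1.02  2.52  2.27] (array([0.161, 0.421, 0.93 ]), 'x', array([-0.838,  0.228, -0.496]), 'y', array([ 0.478, -0.13 , -0.868]), 'z', array([-0.263, -0.965, -0.   ]))
0.3 [[-1.5, -2.4, 0.6, 0.0], [-3.0, -4.1, -2.8, 0.0]] [ 1.32  0.34  0.06 -1.01  2.5   2.26] (array([0.179, 0.428, 0.927]), 'x', array([-0.831,  0.226, -0.508]), 'y', array([ 0.491, -0.132, -0.861]), 'z', array([-0.262, -0.965, -0.001]))
0.29 [[-3.1, -3.5, -0.6, 0.0], [-3.5, -2.9, 3.8, 0.0]] [ 1.27  0.28  0.06 -1.02  2.52  2.18] (array([0.185, 0.379, 0.948]), 'x', array([-0.837,  0.227, -0.498]), 'y', array([ 0.48 , -0.131, -0.867]), 'z', array([-0.262, -0.965,  0.   ]))
0.3 [[-1.0, -4.5, 2.8, 0.0], [1.4, -2.7, 4.1, 0.0]] [ 1.41  0.19  0.2  -1.02  2.56  2.32] (array([0.119, 0.373, 0.938]), 'x', array([-0.85 ,  0.232, -0.474]), 'y', array([ 0.457, -0.124, -0.881]), 'z', array([-0.263, -0.965, -0.   ]))
```

Use the last one (keeps the tilt low), checking after each row.

```bash
python3 -m crank '[[[1,-1,-4.5,2.8,0]]]'>/dev/null; python3 st.py; python3 -m crank '[[[1,1.4,-2.7,4.1,0],[1,0,0,0,0]]]'>/dev/null; python3 st.py
```

```text
t 8.95 pos [0.1551 0.4105 0.9305] q [ 1.343  0.318  0.055 -1.024  2.552  2.259]
x [-0.848  0.235 -0.476] y [ 0.455 -0.14  -0.88 ] z [-0.273 -0.962  0.012] F [ 0.6 -0.6  0.5] w 1.003
tilt 28.41 az -17.07
t 9.2 pos [0.128  0.3774 0.9468] q [ 1.373  0.27   0.055 -1.024  2.589  2.266]
x [-0.86   0.242 -0.448] y [ 0.437 -0.101 -0.894] z [-0.262 -0.965 -0.019] F [ 0.8 -0.6  0.3] w 1.001
tilt 26.67 az -12.95
```

```bash
python3 -m crank '[[[1,1.4,-0.9,-5.8,0],[1,0,0,0,0]]]'>/dev/null; python3 st.py
```

```text
t 9.45 pos [0.1231 0.4308 0.923 ] q [ 1.42   0.332  0.056 -1.023  2.559  2.331]
x [-0.85   0.232 -0.472] y [ 0.457 -0.121 -0.881] z [-0.261 -0.965 -0.003] F [-0.6  1.3 -0.1] w 0.998
tilt 28.18 az -14.80
```

Orientation is now right: tilt 28°, yaw -15.1°, roll about 0. Next I'll check the transfer to pre-grasp in the model.

```bash
cat > go.py <<'E'
import sys
from plant import state
from scipy.spatial.transform import Rotation as R
import numpy as np
def delta(target):
    s=state();M=R.from_quat(s["tool_rot"],scalar_first=True)
    return M.inv().apply(np.array(target)-s["tool_pos"])*100
E
python3 - <<'E'
import sys;sys.argv=["x","1"]
from plan import *
from plant import state
from go import delta
from h import *
q=np.clip(np.array(state()["joint_pos"]),LO,HI)
d=delta([.543,-.1006,.154]);print(d,d/17)
for i in range(17):
    q=step(q,[*(d/17),0])
    if i%4==0 or i==16:print(np.round(q,2),np.round(fk(q,P)[0],3))
f=np.load("pics/s0.npy",allow_pickle=True).item()
print("weight",onz(f,216,337,0.003),"red",onz(f,319,247,0),"blue",onz(f,298,235,0))
f=np.load("pics/t1.npy",allow_pickle=True).item()
print("press",onz(f,162,210,0),onz(f,190,266,0),onz(f,238,243,0))
E
```

```text
[-11.71104169  93.3646587   40.57655507] [-0.68888481  5.49203875  2.38685618]
[ 1.39  0.17  0.33 -0.89  2.5   2.47] [0.133 0.415 0.902]
[ 1.06 -0.41  1.23 -0.57  2.13  2.55] [0.225 0.293 0.731]
[ 0.54 -0.76  1.76 -0.36  1.78  2.24] [0.321 0.166 0.551]
[ 0.   -0.84  2.1  -0.14  1.41  1.84] [0.418 0.038 0.37 ]
[-0.32 -0.51  2.21  0.02  0.95  1.51] [ 0.514 -0.09   0.19 ]
weight [0.34181936 0.04646141 0.003     ] red [0.71655171 0.07267098 0.        ] blue [0.73792589 0.14958787 0.        ]
press [ 7.76541678e-01  3.26493443e-01 -1.11022302e-16] [0.61507452 0.27766793 0.        ] [0.65110943 0.1745959  0.        ]
```

```bash
python3 -m crank '[[[1,-0.7,5.5,2.4,0],[1,-0.7,5.5,2.4,0],[1,-0.7,5.5,2.4,0],[1,-0.7,5.5,2.4,0],[1,-0.7,5.5,2.4,0],[1,-0.7,5.5,2.4,0],[1,-0.7,5.5,2.4,0],[1,-0.7,5.5,2.4,0]]]'>/dev/null; python3 st.py; python3 -m crank '[[[1,-0.7,5.5,2.4,0],[1,-0.7,5.5,2.4,0],[1,-0.7,5.5,2.4,0],[1,-0.7,5.5,2.4,0],[1,-0.7,5.5,2.4,0],[1,-0.7,5.5,2.4,0],[1,-0.7,5.5,2.4,0]]]'>/dev/null; python3 st.py;python3 -c "
from go import *;print(delta([.543,-.1006,.154]))"
```

```text
t 10.45 pos [0.3131 0.1946 0.6079] q [ 0.641 -0.681  1.621 -0.402  1.838  2.3  ]
x [-0.841  0.234 -0.488] y [ 0.475 -0.116 -0.872] z [-0.261 -0.965 -0.013] F [0.6 0.2 0.6] w 0.997
tilt 29.25 az -13.79
t 11.325 pos [ 0.4935 -0.0264  0.2952] q [-0.183 -0.667  2.138 -0.04   1.156  1.661]
x [-0.839  0.231 -0.493] y [ 0.477 -0.125 -0.87 ] z [-0.262 -0.965 -0.005] F [-0.3  0.1  0.5] w 1.002
tilt 29.53 az -14.74
[ 1.09123751 15.57198758  5.9262822 ]
```

```bash
python3 -m crank '[[[1,0.4,5.2,2,0],[1,0.4,5.2,2,0],[1,0.3,5.2,1.9,0],[1,0,0,0,0]]]'>/dev/null; python3 st.py; python3 - <<'E'
from plant import *
from h import *
f=grab_frame("scene"); np.save("pics/s2.npy",f,allow_pickle=True)
g=grab_frame("top"); np.save("pics/t2.npy",g,allow_pickle=True)
a=f["frame"][140:340,280:480,::-1];b=g["frame"][100:300,290:490,::-1]
cv2.imwrite("pics/p2.png",cv2.resize(np.hstack([a,b]),None,fx=2,fy=2))
E
```

```text
t 11.825 pos [ 0.5397 -0.0998  0.1464] q [-0.338 -0.384  2.202  0.051  0.824  1.476]
x [-0.845  0.233 -0.481] y [ 0.465 -0.124 -0.877] z [-0.264 -0.965 -0.004] F [-0.7  0.9  0.5] w 1.005
tilt 28.74 az -14.92
```

View pics/p2.png

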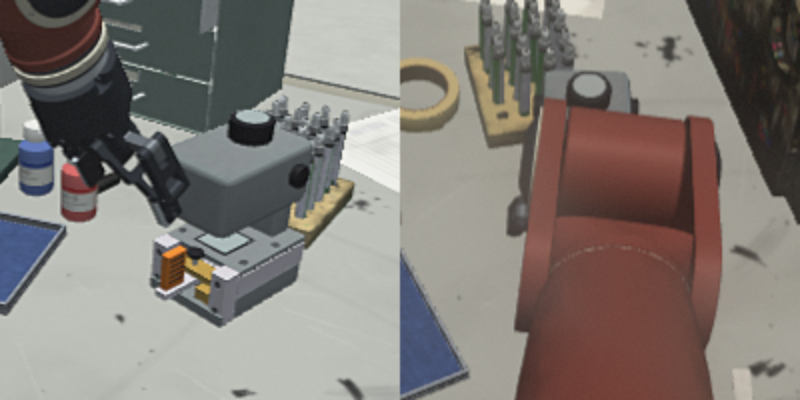

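The gripper is in front of and above the fin, leaning back, with the fingers at scene (360-372, 225-250) and the fin at (366,275). Moving in.

```bash
python3 -c "
from go import *;print(delta([.5978,-.1151,.0483]),delta([.581,-.110,.079]))"
```

```text
[-0.08903093 11.8356272   0.10824749] [-0.05579875  8.29975586  0.04572181]
```

```bash
python3 -m crank '[[[1,0,4,0,0],[1,0,4,0,0],[1,0,0,0,0]]]'>/dev/null; python3 st.py; python3 - <<'E'
from plant import *
from h import *
f=grab_frame("scene"); np.save("pics/s3.npy",f,allow_pickle=True)
crop(f,310,190,120,100,6,"pics/p3.png")
E
```

```text
t 12.3 pos [ 0.5771 -0.1073  0.0772] q [-0.327 -0.168  2.159  0.056  0.648  1.472]
x [-0.845  0.23  -0.483] y [ 0.467 -0.122 -0.876] z [-0.26  -0.966 -0.004] F [-0.2  0.2  0.2] w 0.995
tilt 28.85 az -14.69
```

View pics/p3.png

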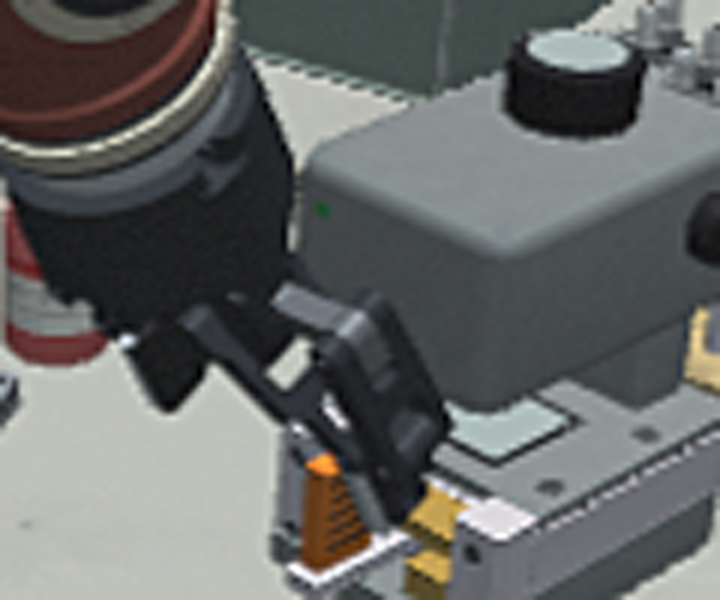

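The fingers straddle the fin (fin top at crop (322,463)) and the head is clear. Continuing.

```bash
python3 -c "
from go import *;print(delta([.5978,-.1151,.0483]))"; python3 -m crank '[[[1,-0.4,1.7,0.2,0],[1,-0.3,1.7,0.2,0],[1,0,0,0,0]]]'; python3 st.py;python3 -c "
from go import *;print(delta([.5978,-.1151,.0483]))"; python3 - <<'E'
from plant import *
from h import *
f=grab_frame("scene"); np.save("pics/s3.npy",f,allow_pickle=True)
crop(f,310,190,120,100,6,"pics/p4.png")
E
```

```text
[-0.389733    3.71373719  0.21702608]
time: 12.72
tool_pos: [0.5983, -0.1176, 0.053]
tool_rot: [-0.086, -0.267, -0.656, 0.701]
contact_force: [-0.0, 0.4, 0.6]
gripper_width: 0.998
t 12.725 pos [ 0.5983 -0.1176  0.053 ] q [-0.333 -0.067  2.117  0.066  0.586  1.457]
x [-0.843  0.23  -0.486] y [ 0.47  -0.124 -0.874] z [-0.261 -0.965 -0.004] F [-0.   0.4  0.6] w 0.998
tilt 29.09 az -14.76
[ 0.32832134  0.35564807 -0.22493768]
```

View pics/p4.png

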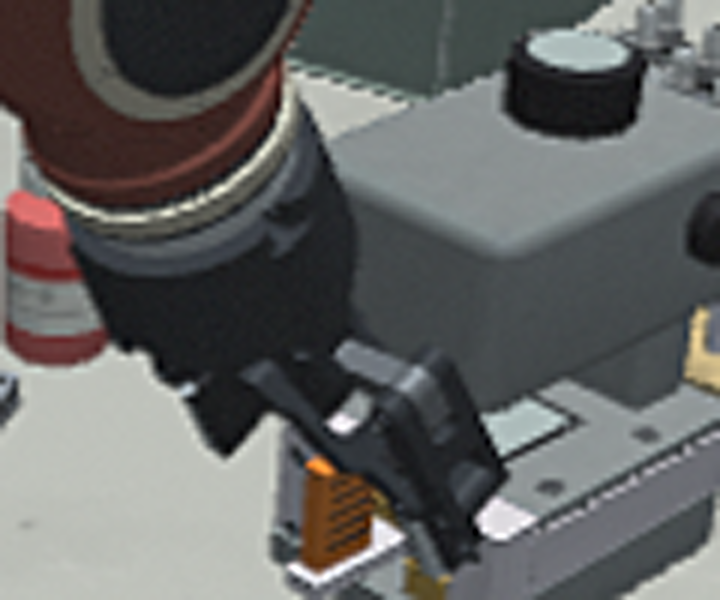

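```bash
python3 -m crank '[[[0,0.3,0.3,-0.2,0],[-0.4,0,0,0,0],[-0.55,0,0,0,0],[-0.55,0,0,0,0],[-0.55,0,0,0,0]]]'; python3 st.py;python3 -c "
from go import *;print(delta([.5978,-.1151,.0483]))"; python3 - <<'E'
from plant import *
from h import *
f=grab_frame("scene"); np.save("pics/s3.npy",f,allow_pickle=True)
crop(f,340,225,80,70,9,"pics/p5.png")
E
```

```text
time: 13.4
tool_pos: [0.5958, -0.115, 0.0452]
tool_rot: [-0.084, -0.265, -0.657, 0.701]
contact_force: [-0.2, -0.4, -0.6]
gripper_width: 0.223
t 13.4 pos [ 0.5958 -0.115   0.0452] q [-0.329 -0.058  2.123  0.064  0.576  1.462]
x [-0.845  0.231 -0.482] y [ 0.466 -0.123 -0.876] z [-0.261 -0.965 -0.004] F [-0.2 -0.4 -0.6] w 0.223
tilt 28.81 az -14.76
[-0.31807345 -0.18158763 -0.04678795]
```

View pics/p5.png

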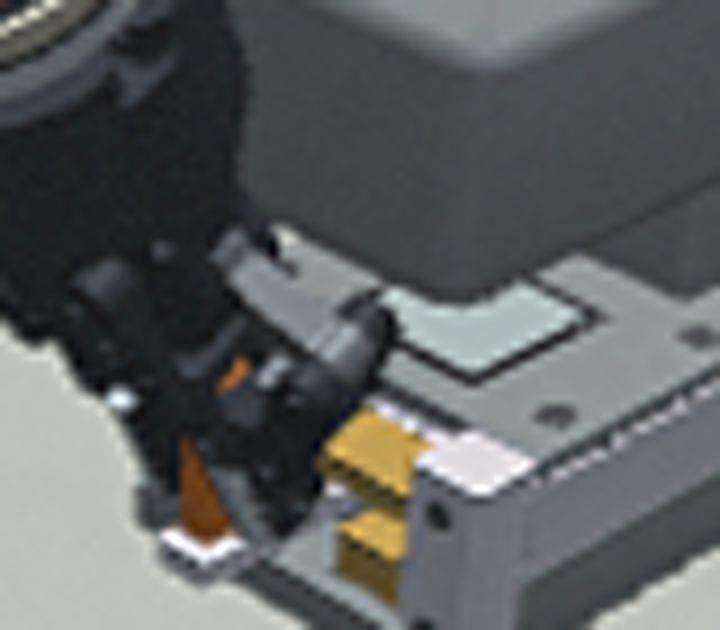

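```bash
python3 -m crank '[[[-0.55,-0.3,-0.2,0,0],[-0.7,0,0,0,0],[-0.7,0,0,0,0]]]'; python3 st.py; python3 -m crank '[[[-0.8,0,0,0,0],[-0.8,0,0,0,0]]]'; python3 st.py
```

```text
time: 13.82
tool_pos: [0.5976, -0.1155, 0.0485]
tool_rot: [-0.084, -0.265, -0.657, 0.701]
contact_force: [-0.5, -0.0, 0.2]
gripper_width: 0.154
t 13.825 pos [ 0.5976 -0.1155  0.0485] q [-0.329 -0.06   2.118  0.063  0.582  1.464]
x [-0.845  0.231 -0.482] y [ 0.466 -0.123 -0.876] z [-0.261 -0.965 -0.004] F [-0.5 -0.   0.2] w 0.154
tilt 28.82 az -14.75
time: 14.08
tool_pos: [0.5975, -0.1154, 0.0485]
tool_rot: [-0.084, -0.265, -0.657, 0.701]
contact_force: [-1.3, 0.5, 1.1]
gripper_width: 0.11
t 14.075 pos [ 0.5975 -0.1154  0.0485] q [-0.329 -0.06   2.119  0.063  0.582  1.464]
x [-0.845  0.231 -0.482] y [ 0.466 -0.123 -0.876] z [-0.261 -0.965 -0.004] F [-1.3  0.5  1.1] w 0.11
tilt 28.82 az -14.75
```

```bash
python3 -m crank '[[[-1,0,0,0,0],[-1,0,0,0,0]]]'; python3 st.py; python3 - <<'E'
from plant import *
from h import *
f=grab_frame("scene")
crop(f,340,225,80,70,9,"pics/p6.png")
E
```

```text
time: 14.32
tool_pos: [0.5975, -0.1154, 0.0485]
tool_rot: [-0.084, -0.265, -0.657, 0.701]
contact_force: [-1.8, 1.0, 1.7]
gripper_width: 0.103
t 14.325 pos [ 0.5975 -0.1154  0.0485] q [-0.329 -0.06   2.118  0.063  0.582  1.464]
x [-0.845  0.231 -0.482] y [ 0.466 -0.123 -0.876] z [-0.261 -0.965 -0.004] F [-1.8  1.   1.7] w 0.103
tilt 28.82 az -14.75
```

View pics/p6.png

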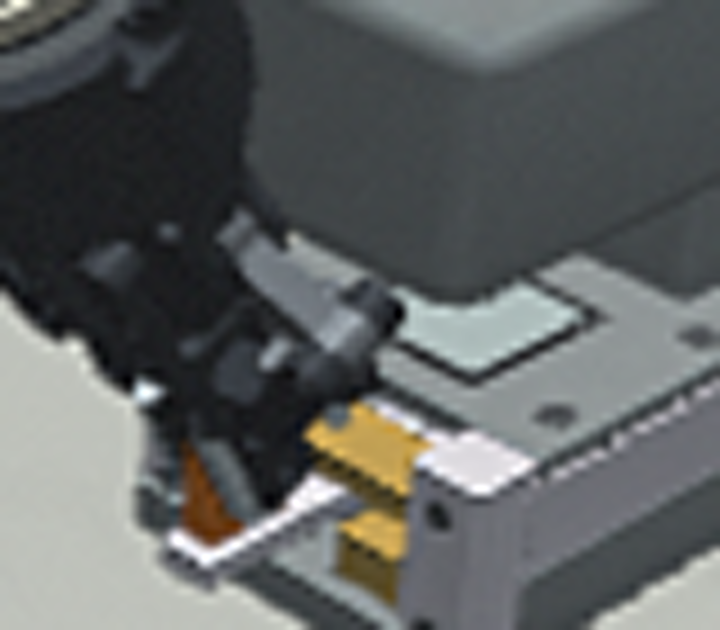

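Gripped: the width reads 0.103, which is about 9 mm, and side force is low. Now I'll lift about 2 mm level, then tug gently until it touches.

```bash
python3 -m crank '[[[-1,-0.05,-0.09,0,0],[-1,-0.05,-0.09,0,0],[-1,0,0,0,0]]]'; python3 -m crank '[[[-1,0.18,-0.1,0,0],[-1,0,0,0,0]]]';python3 -m crank '[[[-1,0.18,-0.1,0,0],[-1,0,0,0,0]]]'; python3 st.py
```

```text
time: 14.75
tool_pos: [0.5971, -0.1154, 0.05]
tool_rot: [-0.084, -0.265, -0.657, 0.701]
contact_force: [-0.8, 0.1, -1.1]
gripper_width: 0.106
time: 15.0
tool_pos: [0.5951, -0.1148, 0.0502]
tool_rot: [-0.084, -0.265, -0.657, 0.701]
contact_force: [0.6, 0.2, -1.6]
gripper_width: 0.108
time: 15.25
tool_pos: [0.5938, -0.1145, 0.0508]
tool_rot: [-0.084, -0.266, -0.657, 0.701]
contact_force: [1.7, -0.3, -2.8]
gripper_width: 0.11
t 15.25 pos [ 0.5938 -0.1145  0.0508] q [-0.33  -0.074  2.127  0.063  0.587  1.463]
x [-0.845  0.231 -0.483] y [ 0.467 -0.123 -0.876] z [-0.262 -0.965 -0.004] F [ 1.7 -0.3 -2.8] w 0.11
tilt 28.87 az -14.76
```

```bash
python3 -m crank '[[[-1,0.18,-0.1,0,0],[-1,0,0,0,0]]]';python3 -m crank '[[[-1,0.18,-0.1,0,0],[-1,0,0,0,0]]]'
```

```text
time: 15.5
tool_pos: [0.592, -0.114, 0.0513]
tool_rot: [-0.084, -0.266, -0.657, 0.701]
contact_force: [-0.4, -0.6, 0.7]
gripper_width: 0.106
time: 15.75
tool_pos: [0.5899, -0.1135, 0.0512]
tool_rot: [-0.084, -0.266, -0.657, 0.701]
contact_force: [-0.2, -0.5, 2.3]
gripper_width: 0.106
```

```bash
python3 -m crank '[[[-1,0.14,-0.08,0,0],[-1,0,0,0,0]]]'
```

```text
time: 16.0
tool_pos: [0.5884, -0.113, 0.0511]
tool_rot: [-0.084, -0.266, -0.657, 0.701]
contact_force: [0.9, -1.0, 2.7]
gripper_width: 0.108
```

```bash
python3 -m crank '[[[-1,0.09,-0.05,0,0],[-1,0,0,0,0]]]';python3 -m crank '[[[-1,0.09,-0.05,0,0],[-1,0,0,0,0]]]'
```

```text
time: 16.25
tool_pos: [0.5874, -0.1128, 0.0511]
tool_rot: [-0.084, -0.266, -0.657, 0.701]
contact_force: [1.4, -0.8, 3.2]
gripper_width: 0.103
time: 16.5
tool_pos: [0.5864, -0.1125, 0.0511]
tool_rot: [-0.084, -0.266, -0.657, 0.701]
contact_force: [2.7, -0.2, 4.3]
gripper_width: 0.105
```

```bash
python3 - <<'E'
from plant import *
from h import *
f=grab_frame("scene"); np.save("pics/s4.npy",f,allow_pickle=True)
crop(f,345,245,60,50,12,"pics/p7.png"); print(state()["ft_torque"],state()["contact_force"])
E
```

```text
[-0.32448668 -0.54121193 -0.02179807] [ 1.67316711 -0.96065076  4.02819065]
```

View pics/p7.png

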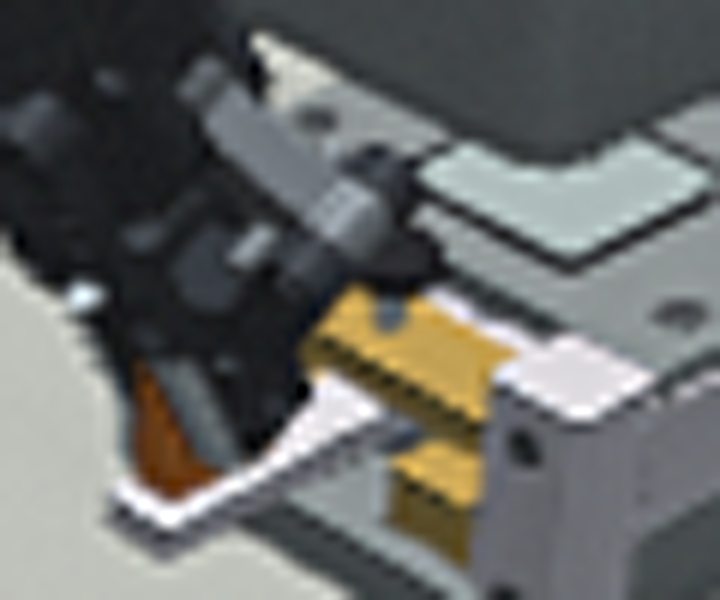

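```bash
python3 - <<'E'
from h import *
ux=np.array([.965,-.262,0]);g=np.array([.615,-.1197,0])
def pl(f,u,v,xo=0):
    o,d=ray(f,u,v);t=((g+ux*xo-o)@ux)/(d@ux);p=o+t*d;return np.round([p[2]*1000,(p-g)@np.array([.262,.965,0])*1000],1)
f=np.load("pics/s4.npy",allow_pickle=True).item()
c=lambda u,v:(345+(u+.5)/12-.5,245+(v+.5)/12-.5)
for n,u,v in (("sill front top R",465,508),("sill front top L",395,465),("sill front bot R",465,568),("bar low front L",310,352),("bar low front R",475,445),("bar top front",320,330),("bar top front R",490,415),("post top FR corner",585,412),("post bot",0,0)):
    print(n,pl(f,*c(u,v)))
f=np.load("pics/t1.npy",allow_pickle=True).item()
c=lambda u,v:(340+(u+.5)/10-.5,175+(v+.5)/10-.5)
for n,u,v in (("sill top fr",300,478),("sill top fr R",485,488),("bar low",300,438),("sill bot",300,508),("post top",210,396)):
    print(n,pl(f,*c(u,v)))
E
```

```text
sill front top R [ 32.3 -27.4]
sill front top L [ 32.9 -12.2]
sill front bot R [ 21.1 -28.7]
bar low front L [45.1  7.7]
bar low front R [ 45. -28.]
bar top front [50.3  6. ]
bar top front R [ 52.  -30.3]
post top FR corner [ 61.9 -48.6]
post bot [79.9 82.6]
sill top fr [31.9 19.2]
sill top fr R [ 30.7 -19.4]
bar low [45.4 20. ]
sill bot [21.6 18.6]
post top [58.3 39.1]
```

The plate seems to have entered the slot already. The force rose to only 3 N along x and about 4 N upward, which means it rides on the sill, and the image puts the sill at z≈32 mm. I'll lift a touch to unload the sill before pulling on.

```bash
python3 -m crank '[[[-1,-0.04,-0.07,0,0],[-1,0,0,0,0]]]'; python3 -m crank '[[[-1,0.18,-0.1,0,0],[-1,0,0,0,0]]]'
```

```text
time: 16.8
tool_pos: [0.5858, -0.1123, 0.0512]
tool_rot: [-0.084, -0.265, -0.657, 0.701]
contact_force: [0.3, -0.9, 3.1]
gripper_width: 0.107
time: 17.05
tool_pos: [0.5837, -0.1117, 0.0512]
tool_rot: [-0.084, -0.265, -0.657, 0.701]
contact_force: [0.7, -0.7, 4.1]
gripper_width: 0.103
```

```bash
python3 -m crank '[[[-1,-0.05,-0.09,0,0],[-1,0,0,0,0],[-1,0,0,0,0]]]'; python3 st.py
```

```text
time: 17.42
tool_pos: [0.583, -0.1114, 0.0514]
tool_rot: [-0.083, -0.264, -0.657, 0.701]
contact_force: [-1.8, 0.8, 2.2]
gripper_width: 0.105
t 17.425 pos [ 0.583  -0.1114  0.0514] q [-0.331 -0.102  2.151  0.063  0.595  1.462]
x [-0.846  0.231 -0.48 ] y [ 0.464 -0.122 -0.877] z [-0.261 -0.965 -0.004] F [-1.8  0.8  2.2] w 0.105
tilt 28.66 az -14.72
```

```bash
python3 -m crank '[[[-1,0.18,-0.1,0,0],[-1,0.18,-0.1,0,0],[-1,0,0,0,0]]]'; python3 -m crank '[[[-1,0.18,-0.1,0,0],[-1,0.18,-0.1,0,0],[-1,0,0,0,0]]]'
```

```text
time: 17.8
tool_pos: [0.5792, -0.1104, 0.0516]
tool_rot: [-0.083, -0.265, -0.657, 0.701]
contact_force: [-0.7, -0.1, -1.2]
gripper_width: 0.108
time: 18.18
tool_pos: [0.5757, -0.1095, 0.0521]
tool_rot: [-0.084, -0.265, -0.657, 0.701]
contact_force: [0.7, -0.1, -1.4]
gripper_width: 0.109
```

```bash
python3 -m crank '[[[-1,0.27,-0.14,0,0],[-1,0.27,-0.14,0,0],[-1,0.27,-0.14,0,0],[-1,0,0,0,0]]]'; python3 -m crank '[[[-1,0.27,-0.14,0,0],[-1,0.27,-0.14,0,0],[-1,0.27,-0.14,0,0],[-1,0,0,0,0]]]'; python3 st.py
```

```text
time: 18.68
tool_pos: [0.5669, -0.1072, 0.052]
tool_rot: [-0.084, -0.265, -0.657, 0.701]
contact_force: [0.4, 0.2, -0.2]
gripper_width: 0.111
time: 19.18
tool_pos: [0.5582, -0.1048, 0.0518]
tool_rot: [-0.084, -0.265, -0.657, 0.701]
contact_force: [-0.5, 0.5, -1.3]
gripper_width: 0.103
t 19.175 pos [ 0.5582 -0.1048  0.0518] q [-0.335 -0.173  2.213  0.066  0.601  1.456]
x [-0.845  0.231 -0.482] y [ 0.466 -0.123 -0.876] z [-0.261 -0.965 -0.004] F [-0.5  0.5 -1.3] w 0.103
tilt 28.80 az -14.75
```

Running free at under 1.5 N. Continuing the straight pull.

```bash
python3 -m crank '[[[-1,0.36,-0.19,0,0],[-1,0.36,-0.19,0,0],[-1,0.36,-0.19,0,0],[-1,0.36,-0.19,0,0],[-1,0.36,-0.19,0,0],[-1,0,0,0,0]]]'; python3 -m crank '[[[-1,0.36,-0.19,0,0],[-1,0.36,-0.19,0,0],[-1,0.36,-0.19,0,0],[-1,0.36,-0.19,0,0],[-1,0.36,-0.19,0,0],[-1,0.36,-0.19,0,0],[-1,0,0,0,0]]]'; python3 st.py;  python3 - <<'E'
from plant import *
from h import *
f=grab_frame("scene"); np.save("pics/s5.npy",f,allow_pickle=True)
crop(f,310,210,110,90,7,"pics/p8.png")
E
```

```text
time: 19.92
tool_pos: [0.5386, -0.0995, 0.0516]
tool_rot: [-0.084, -0.265, -0.657, 0.701]
contact_force: [0.1, -0.3, -1.1]
gripper_width: 0.105
time: 20.8
tool_pos: [0.5151, -0.0931, 0.0513]
tool_rot: [-0.084, -0.265, -0.657, 0.701]
contact_force: [0.4, 0.2, -0.4]
gripper_width: 0.103
t 20.8 pos [ 0.5151 -0.0931  0.0513] q [-0.344 -0.303  2.319  0.071  0.626  1.446]
x [-0.845  0.231 -0.482] y [ 0.466 -0.123 -0.876] z [-0.261 -0.965 -0.004] F [ 0.4  0.2 -0.4] w 0.103
tilt 28.83 az -14.75
```

View pics/p8.png

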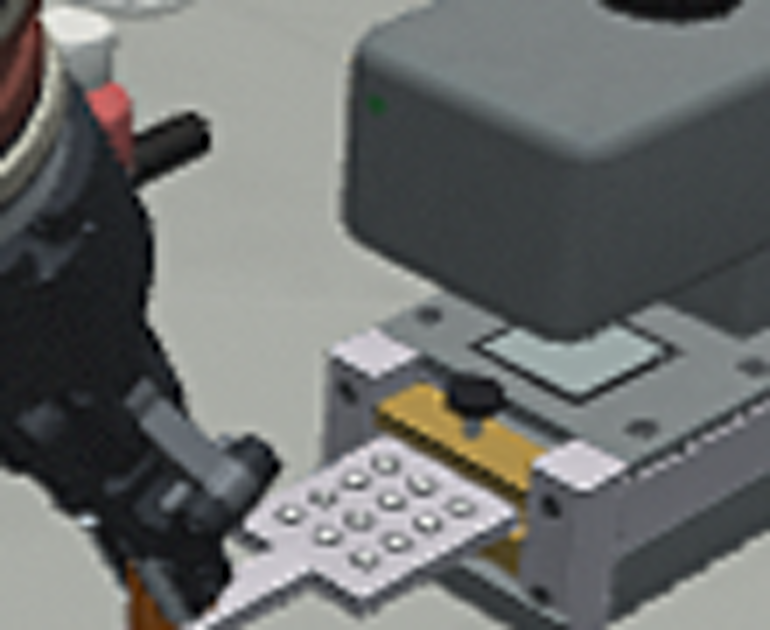

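The slide is nearly out. It is level, the nibs are seated, and the plate end is at the gate (about (515,515) in the crop). I'll finish the straight pull.

```bash
python3 -m crank '[[[-1,0.36,-0.19,0,0],[-1,0.36,-0.19,0,0],[-1,0.36,-0.19,0,0],[-1,0.36,-0.19,0,0],[-1,0.36,-0.19,0,0],[-1,0.36,-0.19,0,0],[-1,0,0,0,0]]]'; python3 - <<'E'
import sys;sys.argv=["x","1"]
from plan import *
from plant import state
from go import delta
q=np.clip(np.array(state()["joint_pos"]),LO,HI)
d0=delta([.48,-.06,.20]);print(d0)
d=delta([.14,.40,.90]);print(d,np.linalg.norm(d))
for n,dd in ((5,d0),(22,d-d0)):
  for i in range(n):
    q=step(q,[*(dd/n),0])
    if i%4==0 or i==n-1:print(np.round(q,2),np.round(fk(q,P)[0],3))
print(d0/5,(d-d0)/22)
E
```

```text
time: 21.72
tool_pos: [0.4913, -0.0867, 0.0506]
tool_rot: [-0.084, -0.265, -0.657, 0.701]
contact_force: [-0.1, -0.4, -1.1]
gripper_width: 0.106
[ -5.6224243  -13.94428894  -2.33874982]
[ 9.15713985e-03 -9.67694576e+01 -3.81197047e+01] 104.00692231192272
[-0.34 -0.46  2.37  0.06  0.73  1.47] [ 0.489 -0.081  0.08 ]
[-0.29 -0.66  2.29  0.02  1.01  1.54] [ 0.48 -0.06  0.2 ]
[-0.24 -0.74  2.28 -0.01  1.1   1.6 ] [ 0.465 -0.039  0.232]
[ 0.02 -0.91  2.15 -0.13  1.41  1.84] [0.403 0.045 0.359]
[ 0.37 -0.86  1.92 -0.29  1.66  2.12] [0.341 0.128 0.486]
[ 0.77 -0.68  1.61 -0.45  1.9   2.39] [0.279 0.212 0.613]
[ 1.09 -0.41  1.21 -0.59  2.14  2.55] [0.217 0.295 0.741]
[ 1.33 -0.04  0.64 -0.78  2.38  2.55] [0.155 0.379 0.868]
[ 1.38  0.1   0.42 -0.87  2.46  2.48] [0.14 0.4  0.9 ]
[-1.12448486 -2.78885779 -0.46774996] [ 0.25598097 -3.76478039 -1.62640704]
```

```bash
python3 -m crank '[[[-1,-0.5,-1.2,-0.2,0],[-1,-1.1,-2.6,-0.4,0],[-1,-1.1,-2.8,-0.5,0],[-1,-1.1,-2.8,-0.5,0],[-1,-1.1,-2.8,-0.5,0],[-1,-0.8,-1.9,-0.3,0]]]' >/dev/null; python3 st.py; python3 -m crank '[[[-1,0.25,-3.75,-1.6,0],[-1,0.25,-3.75,-1.6,0],[-1,0.25,-3.75,-1.6,0],[-1,0.25,-3.75,-1.6,0],[-1,0.25,-3.75,-1.6,0],[-1,0.25,-3.75,-1.6,0],[-1,0.25,-3.75,-1.6,0]]]' >/dev/null; python3 st.py
```

```text
t 22.475 pos [ 0.4809 -0.0593  0.2052] q [-0.284 -0.661  2.28   0.015  1.016  1.547]
x [-0.844  0.23  -0.485] y [ 0.469 -0.124 -0.874] z [-0.261 -0.965 -0.004] F [ 0.1 -0.9 -1.4] w 0.106
tilt 29.03 az -14.75
t 23.35 pos [0.3714 0.0854 0.4262] q [ 0.181 -0.905  2.042 -0.206  1.541  1.976]
x [-0.844  0.232 -0.484] y [ 0.468 -0.122 -0.875] z [-0.262 -0.965 -0.005] F [-0.6 -0.1 -2.1] w 0.104
tilt 28.92 az -14.62
```

```bash
python3 -m crank '[[[-1,0.25,-3.75,-1.6,0],[-1,0.25,-3.75,-1.6,0],[-1,0.25,-3.75,-1.6,0],[-1,0.25,-3.75,-1.6,0],[-1,0.25,-3.75,-1.6,0],[-1,0.25,-3.75,-1.6,0],[-1,0.25,-3.75,-1.6,0]]]' >/dev/null; python3 st.py; python3 -c "
from go import *;print(delta([.14,.40,.90]))"
```

```text
t 24.225 pos [0.2632 0.2294 0.6482] q [ 0.849 -0.625  1.515 -0.484  1.962  2.433]
x [-0.845  0.232 -0.483] y [ 0.467 -0.12  -0.876] z [-0.261 -0.965 -0.007] F [ 0.1  0.2 -1.1] w 0.105
tilt 28.85 az -14.44
[  2.2148541  -29.86881143 -13.42214826]
```

```bash
cat > yawplan.py <<'E'
import sys
from plan import *
from plant import state
YT=12.8
def levelyaw(q,u,ux): return meas(q,u,ux)
def beam(q,u,ux,N=8,K=240,W=8,seed=0,lmax=1.2,fix=None):
    rng=np.random.default_rng(seed);B=[(0,q,[],0)]
    hist=[]
    for n in range(N):
        C=[]
        for _,k0,s,wl in B:
            for _ in range(K//W):
                d=rng.normal(size=3);d*=rng.uniform(1,6)/np.linalg.norm(d)
                r=np.round([*d,rng.uniform(-6,1)],1)
                k=step(k0,r);l,y=meas(k,u,ux)
                t=np.degrees(np.arccos(-fk(k,P)[1].as_matrix()[2,1]))
                C.append((-abs(YT-y)-3*max(0,l-lmax),k,s+[r.tolist()],max(wl,l)))
        C.sort(key=lambda t:-t[0]);B=C[:W]
    return B[0]
def ref():
    # slide axes in tool frame, from the measured grasp orientation (slide yaw -15.1, level)
    M=np.array([[-.845,.231,-.482],[.466,-.123,-.876],[-.261,-.965,-.004]]).T
    U,_,Vt=np.linalg.svd(M);M=U@Vt;a=np.radians(-15.1)
    return M.T@np.array([0,0,1.]),M.T@np.array([np.cos(a),np.sin(a),0])
E
cat > yp1.py <<'E'
import sys;i=int(sys.argv[1]);sys.argv=["x","1"]
from yawplan import *
u,ux=ref();q=np.clip(np.array(state()["joint_pos"]),LO,HI)
O1=fk(q,P)[1].as_matrix()
for x in ([[.155,.38,.87],[.05,.42,.88],[.14,.40,.9]],[[0,.42,.88],[-.05,.44,.86],[.1,.4,.9]],[[-.1,.48,.84],[-.05,.36,.86],[0,.5,.82]],[[.1,.48,.86],[0,.36,.9],[.05,.36,.92]])[i]:
    k,e=ik(np.array(x),O1,[1.5,.2,.5,-.85,2.5,2.5])
    if e>.004: print(x,"unreach",e);continue
    b=beam(k,u,ux);print(x,np.round(k,2),"yaw",round(meas(b[1],u,ux)[1],1),"lvl",round(b[3],2),b[2],np.round(b[1],2))
E
for i in 0 1 2 3; do python3 yp1.py $i > y$i & done; wait; cat y0 y1 y2 y3
```

```text
[0.155, 0.38, 0.87] [ 1.33 -0.03  0.63 -0.78  2.39  2.55] yaw 8.7 lvl 2.56 [[2.7, -4.9, -1.0, -3.5], [-0.1, -4.2, 2.0, 0.6], [-1.7, -3.1, -0.1, -1.4], [-0.4, -5.3, -1.2, -5.8], [-1.6, -4.7, 0.4, -5.6], [-2.8, -4.1, -2.2, -1.2], [0.3, -3.9, -1.1, -0.2], [0.5, -5.4, -1.0, -4.5]] [ 1.58  0.23  0.06 -1.02  2.54  2.05]
[0.05, 0.42, 0.88] [ 1.58  0.11  0.46 -0.91  2.51  2.66] yaw 11.9 lvl 2.71 [[-3.8, -3.9, 1.4, -4.1], [-0.2, -4.2, -1.3, -3.8], [-1.1, -3.3, -3.8, 0.0], [-2.7, -4.1, 0.3, -5.8], [-3.2, -4.1, 2.0, -4.4], [-2.8, -4.6, 1.0, -0.2], [-0.1, -5.6, -1.6, -5.5], [1.2, -5.4, 1.7, -0.4]] [ 1.6   0.17  0.08 -1.02  2.55  2.  ]
[0.14, 0.4, 0.9] [ 1.38  0.1   0.42 -0.87  2.46  2.48] yaw 10.1 lvl 1.76 [[2.7, -4.9, -1.0, -3.5], [2.0, -3.8, -0.5, -1.0], [-0.9, -2.6, -4.0, -3.9], [-0.7, -4.0, -1.6, -2.0], [0.4, -5.3, 0.7, -1.9], [0.8, -5.3, 1.6, -5.6], [-0.1, -3.4, -0.8, -0.3], [0.5, -5.4, -1.0, -4.5]] [ 1.73  0.28  0.06 -1.02  2.56  2.18]
[0, 0.42, 0.88] [ 1.69  0.14  0.42 -0.95  2.56  2.71] yaw 12.1 lvl 1.74 [[2.7, -4.9, -1.0, -3.5], [3.7, -1.9, 2.0, -2.0], [1.2, -2.9, 1.1, -2.1], [0.9, -5.8
[... 1935 characters left out ...]
 -5.1, 1.2, -5.1], [2.7, -3.1, -1.9, -2.0]] [ 1.71  0.24  0.08 -1.02  2.55  2.14]
[0, 0.36, 0.9] [ 1.71  0.05  0.47 -1.02  2.59  2.66] yaw 12.8 lvl 3.0 [[2.7, -4.9, -1.0, -3.5], [-0.3, -2.5, 3.4, -4.1], [-1.3, -3.4, 4.7, -5.4], [3.9, -2.2, 0.2, -4.8], [2.6, -2.3, 4.5, -4.6], [2.6, -0.3, 3.1, -0.1], [2.9, -2.8, 3.0, -1.0], [-2.0, 1.1, -0.2, -1.8]] [ 2.19 -0.22  0.76 -1.    2.59  2.66]
[0.05, 0.36, 0.92] [ 1.58  0.08  0.39 -1.02  2.57  2.52] yaw 11.3 lvl 2.89 [[-3.8, -3.9, 1.4, -4.1], [0.8, -0.8, -4.3, -5.0], [-3.5, -4.2, -2.2, -2.8], [-2.7, -4.8, -0.5, -2.1], [-1.6, -4.7, 0.4, -5.6], [0.9, -4.3, -0.1, 0.6], [-0.1, -5.1, 1.2, -5.1], [1.5, -2.6, -1.0, 0.4]] [ 1.61  0.17  0.08 -1.02  2.57  2.03]
```

```bash
cat > lv.py <<'E'
import sys;sys.argv=["x","1"]
from yawplan import *
u,ux=ref();s=state();M=R.from_quat(s["tool_rot"],scalar_first=True).as_matrix()
w=M@u;g=M@ux;l=np.cross(w,g)
print("t",s["time"],"LEVEL %.2f YAW %.2f  pitch(x up) %.2f roll(y up) %.2f"%(np.degrees(np.arccos(min(1,w[2]))),np.degrees(np.arctan2(g[1],g[0])),np.degrees(np.arcsin(g[2])),np.degrees(np.arcsin(l[2]))),np.round(s["tool_pos"],3),np.round(s["joint_pos"],3),"F",np.round(s["contact_force"],1),round(s["gripper_width"],3))
E
python3 -c "
from go import *;d=delta([.1,.40,.90]);print(d,d/8)"; python3 lv.py
```

```text
[  5.59338312 -31.73816456 -12.37760984] [ 0.69917289 -3.96727057 -1.54720123]
t 24.225 LEVEL 0.17 YAW -15.08  pitch(x up) 0.03 roll(y up) 0.16 [0.263 0.229 0.648] [ 0.849 -0.625  1.515 -0.484  1.962  2.433] F [ 0.1  0.2 -1.1] 0.105
```

```bash
python3 -m crank '[[[-1,0.7,-4,-1.5,0],[-1,0.7,-4,-1.5,0],[-1,0.7,-4,-1.5,0],[-1,0.7,-4,-1.5,0],[-1,0.7,-4,-1.5,0],[-1,0.7,-4,-1.5,0],[-1,0.7,-4,-1.5,0],[-1,0.3,-2,-0.8,0]]]' >/dev/null; python3 lv.py
```

```text
t 25.225 LEVEL 0.21 YAW -15.01  pitch(x up) -0.07 roll(y up) 0.20 [0.109 0.387 0.886] [ 1.444  0.023  0.534 -0.856  2.457  2.567] F [ 0.7 -0.7 -1.6] 0.106
```

```bash
python3 -m crank '[[[-1,-0.5,-4,0,0]]]' >/dev/null; python3 lv.py;python3 -m crank '[[[-1,-0.5,-4,1,-2]]]' >/dev/null; python3 lv.py
```

```text
t 25.35 LEVEL 0.22 YAW -15.04  pitch(x up) 0.00 roll(y up) -0.22 [0.095 0.392 0.921] [ 1.478  0.165  0.286 -0.995  2.54   2.432] F [0.8 0.3 0.7] 0.107
t 25.475 LEVEL 3.52 YAW -12.42  pitch(x up) -3.52 roll(y up) 0.24 [0.088 0.389 0.94 ] [ 1.46   0.278  0.055 -1.025  2.62   2.301] F [-23.6 -36.4  55.1] 0.103
```

```bash
python3 -m crank '[[[-1,-0.5,-4.5,1.5,-3]]]' >/dev/null; python3 lv.py
```

```text
t 25.6 LEVEL 3.55 YAW -9.13  pitch(x up) -3.50 roll(y up) -0.57 [0.083 0.382 0.944] [ 1.471  0.261  0.066 -1.022  2.618  2.252] F [-0.3  0.2 -1.4] 0.11
```

```bash
python3 -m crank '[[[-1,2,-1,0,0]]]' >/dev/null; python3 lv.py; python3 - <<'E'
from plant import *
from h import *
f=grab_frame("scene"); g=grab_frame("top")
cv2.imwrite("pics/p9.png",np.hstack([f["frame"][:,:,::-1],g["frame"][:,:,::-1]])[::,::]) if 0 else cv2.imwrite("pics/p9.png",cv2.resize(np.hstack([f["frame"],g["frame"]])[:,:,::-1],(800,300)))
E
```

```text
t 25.725 LEVEL 3.91 YAW -8.97  pitch(x up) -3.64 roll(y up) 1.41 [0.066 0.378 0.949] [ 1.516  0.256  0.055 -1.024  2.62   2.298] F [-0.3 -0.7 -1. ] 0.103
```

View pics/p9.png

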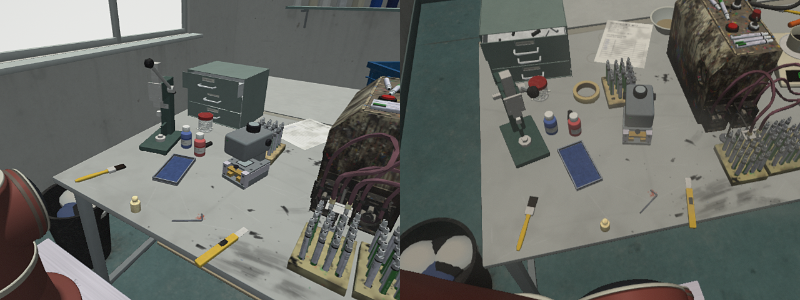

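```bash
python3 - <<'E'
import sys;sys.argv=["x","1"]
import plan;from yawplan import *
u,ux=ref()
def md(q):
    M=fk(q,P)[1].as_matrix();w=M@u;g=M@ux;l=np.cross(w,g)
    return "yaw %.1f pitch %.1f roll %.1f"%(np.degrees(np.arctan2(g[1],g[0])),np.degrees(np.arcsin(g[2])),np.degrees(np.arcsin(l[2]))),np.round(q,3),np.round(fk(q,P)[0],3)
for lam in (.2,.3,.5,.8):
    plan.LAM=lam;q=np.array([1.478,.165,.286,-.995,2.54,2.432])
    print(lam)
    for r in ([-.5,-4,1,-2],[-.5,-4.5,1.5,-3],[2,-1,0,0]): q=step(q,r);print("  ",md(q))
E
```

```text
0.2
   ('yaw -11.4 pitch -1.5 roll 2.3', array([ 1.502,  0.226,  0.123, -1.02 ,  2.572,  2.351]), array([0.081, 0.383, 0.946]))
   ('yaw -6.3 pitch -1.4 roll 5.5', array([ 1.547,  0.221,  0.056, -1.02 ,  2.561,  2.305]), array([0.065, 0.364, 0.968]))
   ('yaw -5.9 pitch -1.7 roll 6.2', array([ 1.605,  0.21 ,  0.08 , -1.02 ,  2.564,  2.362]), array([0.043, 0.366, 0.965]))
0.3
   ('yaw -12.0 pitch -1.3 roll 1.1', array([ 1.498,  0.208,  0.164, -1.02 ,  2.571,  2.357]), array([0.082, 0.382, 0.941]))
   ('yaw -7.7 pitch -2.2 roll 2.8', array([ 1.525,  0.209,  0.099, -1.02 ,  2.585,  2.3  ]), array([0.068, 0.363, 0.958]))
   ('yaw -7.5 pitch -2.5 roll 3.2', array([ 1.58 ,  0.199,  0.123, -1.02 ,  2.59 ,  2.356]), array([0.047, 0.366, 0.954]))
0.5
   ('yaw -12.6 pitch -0.9 roll 0.0', array([ 1.495,  0.186,  0.214, -1.02 ,  2.566,  2.367]), array([0.084, 0.381, 0.935]))
   ('yaw -9.1 pitch -1.9 roll 0.2', array([ 1.511,  0.176,  0.183, -1.02 ,  2.584,  2.311]), array([0.073, 0.364, 0.946]))
   ('yaw -9.0 pitch -2.1 roll 0.5', array([ 1.564,  0.166,  0.209, -1.02 ,  2.591,  2.365]), array([0.053, 0.366, 0.941]))
0.8
   ('yaw -13.0 pitch -0.5 roll -0.6', array([ 1.494,  0.171,  0.247, -1.02 ,  2.56 ,  2.375]), array([0.086, 0.381, 0.931]))
   ('yaw -9.9 pitch -1.2 roll -1.3', array([ 1.507,  0.147,  0.251, -1.02 ,  2.572,  2.325]), array([0.077, 0.364, 0.937]))
   ('yaw -9.9 pitch -1.3 roll -1.1', array([ 1.559,  0.137,  0.28 , -1.02 ,  2.58 ,  2.379]), array([0.057, 0.367, 0.931]))
```

```bash
cat > yp2.py <<'E'
import sys;i=int(sys.argv[1]);sys.argv=["x","1"]
import plan
from yawplan import *
u,ux=ref();q=np.clip(np.array(state()["joint_pos"]),LO,HI)
O1=fk(q,P)[1].as_matrix()
def md(q):
    M=fk(q,P)[1].as_matrix();w=M@u;g=M@ux;l=np.cross(w,g)
    return "yaw %.1f pitch %.1f roll %.1f"%(np.degrees(np.arctan2(g[1],g[0])),np.degrees(np.arcsin(g[2])),np.degrees(np.arcsin(l[2])))
for x in ([[.05,.40,.92],[-.05,.40,.86]],[[.0,.40,.9],[-.1,.44,.82]],[[-.05,.34,.90],[-.1,.36,.86]],[[-.05,.44,.86],[.05,.3,.95]])[i]:
    k,e=ik(np.array(x),O1,q)
    if e>.004: print(x,"unreach",e);continue
    rng=np.random.default_rng(0);B=[(0,k,[])]
    for n in range(9):
        C=[]
        for _,k0,s in B:
            for _ in range(40):
                d=rng.normal(size=3);d*=rng.uniform(.5,4)/np.linalg.norm(d)
                r=np.round([*d,rng.uniform(-5,2)],1);kk=step(k0,r);l,y=meas(kk,u,ux)
                C.append((.5*abs(YT-y)+3*max(0,l-.7),kk,s+[r.tolist()]))
        C.sort(key=lambda t:t[0]);B=C[:8]
    b=B[0];print("START",x,np.round(k,2),"d",np.round(fk(q,P)[1].inv().apply(np.array(x)-fk(q,P)[0])*100,1))
    kk=k
    for r in b[2]: kk=step(kk,r);print("   ",r,md(kk),np.round(kk,2))
E
for i in 0 1 2 3; do python3 yp2.py $i > y$i & done; wait; cat y0 y1 y2 y3
```

```text
this script no longer has the robot
START [0.0, 0.4, 0.9] [ 1.68  0.11  0.38 -0.87  2.56  2.65] d [ 8.1  1.5 -0.9]
    [1.8, -3.3, -0.6, -2.5] yaw -6.2 pitch -3.4 roll 0.6 [ 1.74  0.24  0.19 -0.99  2.62  2.53]
    [0.6, -0.5, -2.8, -4.0] yaw -2.5 pitch -3.1 roll -0.8 [ 1.74  0.32  0.09 -1.01  2.62  2.43]
    [-2.3, -2.8, -1.4, -1.8] yaw -0.4 pitch -2.6 roll -0.8 [ 1.72  0.33  0.06 -1.02  2.61  2.36]
    [-1.9, -2.4, -1.0, -4.4] yaw 3.8 pitch -2.2 roll -2.1 [ 1.7   0.32  0.06 -1.02  2.59  2.27]
    [-1.9, -3.1, -0.4, 0.9] yaw 3.4 pitch -1.6 roll -0.9 [ 1.69  0.31  0.06 -1.02  2.58  2.27]
    [-1.9, -3.4, 0.5, -2.8] yaw 6.4 pitch -1.4 roll -1.2 [ 1.68  0.29  0.06 -1.02  2.57  2.2 ]
    [-0.4, -2.9, -2.5, -0.8] yaw 7.5 pitch -0.6 roll -0.8 [ 1.71  0.3   0.06 -1.02  2.55  2.22]
    [-0.3, -2.4, -1.9, -0.3] yaw 8.1 pitch -0.0 roll -0.3 [ 1.73  0.3   0.06 -1.02  2.54  2.24]
    [2.2, -2.6, -1.3, -2.3] yaw 10.6 pitch -0.2 roll -0.7 [ 1.79  0.31  0.06 -1.02  2.54  2.25]
START [-0.1, 0.44, 0.82] [ 1.87  0.08  0.61 -0.72  2.5   3.02] d [21.   4.4 -3.2]
    [-2.5, -2.6, 0.9, -3.1] yaw -5.9 pitc
[... 3999 characters left out ...]
1.0, -4.4] yaw 7.0 pitch -3.3 roll -1.8 [ 1.45  0.13  0.08 -1.02  2.62  1.92]
    [-1.9, -2.4, -1.9, 0.2] yaw 7.1 pitch -2.5 roll -1.3 [ 1.45  0.15  0.06 -1.01  2.6   1.93]
    [-1.4, -3.6, -0.1, 1.2] yaw 6.5 pitch -1.6 roll -0.1 [ 1.46  0.14  0.06 -1.02  2.59  1.94]
    [-1.5, -2.4, -0.9, -3.9] yaw 10.1 pitch -0.9 roll -1.5 [ 1.46  0.14  0.06 -1.02  2.58  1.88]
    [-0.6, -3.5, -1.4, -0.2] yaw 10.8 pitch -0.3 roll -0.7 [ 1.49  0.14  0.06 -1.02  2.57  1.9 ]
    [-0.6, -2.8, 1.9, -0.9] yaw 12.0 pitch -0.1 roll -0.3 [ 1.48  0.11  0.06 -1.02  2.57  1.86]Exception ignored in: <_io.TextIOWrapper mode='rw' encoding='UTF-8'>
Traceback (most recent call last):
BrokenPipeError: [Errno 32] Broken pipe
```

```bash
python3 -m crank '[[[-1,2.9,0.5,1.4,0],[-1,2.9,0,1.4,0],[-1,2.9,-0.3,1.5,0],[-1,2.9,-0.3,1.5,0]]]' >/dev/null; python3 lv.py; python3 -m crank '[[[-1,1.8,-3.3,-0.6,-2.5]]]' >/dev/null; python3 lv.py
```

```text
t 26.325 LEVEL 3.86 YAW -8.89  pitch(x up) -3.64 roll(y up) 1.28 [-0.047  0.339  0.898] [ 1.82   0.003  0.504 -0.909  2.61   2.752] F [-0.5  0.6 -1.6] 0.107
t 26.45 LEVEL 3.28 YAW -6.00  pitch(x up) -3.04 roll(y up) 1.23 [-0.068  0.35   0.906] [ 1.873  0.064  0.423 -0.958  2.62   2.703] F [ 0.7  0.4 -1.3] 0.108
```

Model and robot agree here. I'll follow the plan row by row.

```bash
python3 -m crank '[[[-1,-0.7,-1.6,-0.6,-3.8]]]' >/dev/null; python3 lv.py; python3 -m crank '[[[-1,2.6,-1.5,0.2,-3.5]]]' >/dev/null; python3 lv.py
```

```text
t 26.575 LEVEL 2.59 YAW -2.23  pitch(x up) -2.59 roll(y up) -0.03 [-0.064  0.359  0.915] [ 1.864  0.105  0.356 -0.995  2.619  2.583] F [ 0.2 -0.  -1.4] 0.103
t 26.7 LEVEL 2.42 YAW 0.85  pitch(x up) -2.30 roll(y up) -0.75 [-0.087  0.359  0.909] [ 1.925  0.105  0.373 -0.993  2.619  2.592] F [ 0.7 -0.1 -1.6] 0.107
```

```bash
python3 -m crank '[[[-1,2.1,-1.3,2.9,0.5]]]' >/dev/null; python3 lv.py; python3 -m crank '[[[-1,2.1,-2.3,1.6,-3.8]]]' >/dev/null; python3 lv.py
```

```text
t 26.825 LEVEL 1.76 YAW 0.77  pitch(x up) -1.75 roll(y up) -0.19 [-0.107  0.335  0.9  ] [ 2.001  0.043  0.47  -0.985  2.619  2.687] F [-1.2  0.6 -1.8] 0.101
t 26.95 LEVEL 1.49 YAW 4.80  pitch(x up) -1.37 roll(y up) -0.56 [-0.126  0.319  0.9  ] [ 2.072  0.023  0.492 -0.998  2.619  2.674] F [-0.4 -0.8 -0. ] 0.106
```

```bash
python3 -m crank '[[[-1,2.0,-2.6,1.2,-2]]]' >/dev/null; python3 lv.py; python3 -m crank '[[[-1,2.9,-2.4,1.5,-1.5]]]' >/dev/null; python3 lv.py
```

```text
t 27.075 LEVEL 0.85 YAW 7.18  pitch(x up) -0.77 roll(y up) -0.35 [-0.145  0.311  0.899] [ 2.136  0.025  0.495 -1.017  2.619  2.682] F [-1.   0.2 -1. ] 0.106
t 27.2 LEVEL 0.26 YAW 9.07  pitch(x up) -0.23 roll(y up) 0.12 [-0.17   0.299  0.893] [ 2.218  0.017  0.522 -1.018  2.619  2.736] F [-1.4 -0.3 -1.1] 0.108
```

```bash
python3 -m crank '[[[-1,1.5,-2.2,1.2,-2.2]]]' >/dev/null; python3 lv.py; python3 -m crank '[[[-1,1.2,-1.8,1.2,-1.4]]]' >/dev/null; python3 lv.py
```

```text
t 27.325 LEVEL 0.15 YAW 11.65  pitch(x up) 0.09 roll(y up) -0.11 [-0.185  0.29   0.891] [ 2.269  0.015  0.531 -1.023  2.619  2.737] F [-0.7  0.5 -1.3] 0.107
t 27.45 LEVEL 0.23 YAW 13.28  pitch(x up) 0.22 roll(y up) 0.06 [-0.195  0.281  0.89 ] [ 2.31   0.007  0.545 -1.023  2.619  2.752] F [ 0.8  0.1 -2.3] 0.104
```

Slide is level (0.23°) at yaw 13.3°. Next I'll check the transfer to above the tray in the model.

```bash
python3 - <<'E'
import sys;sys.argv=["x","1"]
from plan import *
from plant import state
from go import delta
u=None
q=np.clip(np.array(state()["joint_pos"]),LO,HI);M0=fk(q,P)[1]
prev=np.array(state()["tool_pos"])
for w in ([0.0,.40,.84],[.2,.33,.68],[.40,.15,.40],[.5334,.0737,.14]):
    w=np.array(w);d=M0.inv().apply(w-prev)*100;n=int(np.ceil(np.linalg.norm(d)/4.2));print("n",n,"row",np.round(d/n,2))
    for i in range(n):
        q2=step(q,[*(d/n),0]);q=q2
    print("   ",np.round(q,2),np.round(fk(q,P)[0],3),"rot err deg",np.round(np.degrees((fk(q,P)[1]*M0.inv()).magnitude()),2));prev=w
E
```

```text
n 6 row [-2.77  2.48 -1.18]
    [ 1.72 -0.15  0.81 -0.7   2.3   2.53] [-0.    0.4   0.84] rot err deg 0.0
n 7 row [-1.13  3.23  1.64]
    [ 1.1  -0.56  1.42 -0.4   1.91  2.23] [0.2  0.33 0.68] rot err deg 0.0
n 10 row [0.01 3.18 2.23]
    [ 0.16 -0.85  2.06  0.04  1.43  1.5 ] [0.4  0.15 0.4 ] rot err deg 0.0
n 8 row [0.34 3.52 1.33]
    [-0.08 -0.41  2.23  0.21  0.85  1.16] [0.533 0.074 0.14 ] rot err deg 0.0
```

```bash
python3 -m crank '[[[-1,-1.4,1.2,-0.6,0],[-1,-2.8,2.5,-1.2,0],[-1,-2.8,2.5,-1.2,0],[-1,-2.8,2.5,-1.2,0],[-1,-2.8,2.5,-1.2,0],[-1,-2.8,2.5,-1.2,0],[-1,-1.8,2.7,0,0]]]' >/dev/null; python3 lv.py; python3 -m crank '[[[-1,-1.1,3.2,1.6,0],[-1,-1.1,3.2,1.6,0],[-1,-1.1,3.2,1.6,0],[-1,-1.1,3.2,1.6,0],[-1,-1.1,3.2,1.6,0],[-1,-1.1,3.2,1.6,0],[-1,-0.8,3.2,1.8,0]]]' >/dev/null; python3 lv.py
```

```text
t 28.325 LEVEL 0.26 YAW 13.13  pitch(x up) 0.25 roll(y up) 0.03 [0.016 0.399 0.829] [ 1.684 -0.184  0.859 -0.683  2.272  2.527] F [ 0.5  0.3 -0.6] 0.106
t 29.2 LEVEL 0.31 YAW 13.17  pitch(x up) 0.30 roll(y up) 0.06 [0.21  0.326 0.669] [ 1.067 -0.58   1.453 -0.387  1.886  2.217] F [ 0.8  1.  -1. ] 0.106
```

```bash
python3 -c "
from go import *;d=delta([.4,.15,.4]);print(d,d/10);e=delta([.5334,.0737,.14])-d;print(e,e/8)"
```

```text
[ 0.34681373 30.51493698 21.59877469] [0.03468137 3.0514937  2.15987747]
[ 2.7909186  28.14762881 10.58745794] [0.34886483 3.5184536  1.32343224]
```

```bash
python3 -m crank '[[[-1,0,3,2.1,0],[-1,0,3.1,2.2,0],[-1,0,3.1,2.2,0],[-1,0,3.1,2.2,0],[-1,0,3.1,2.2,0],[-1,0,3.1,2.2,0],[-1,0,3.1,2.2,0],[-1,0,3.1,2.2,0]]]' >/dev/null;  python3 -m crank '[[[-1,0.1,3,2.1,0],[-1,0.2,3.1,2,0],[-1,0.35,3.5,1.3,0],[-1,0.35,3.5,1.3,0],[-1,0.35,3.5,1.3,0],[-1,0.35,3.5,1.3,0]]]' >/dev/null; python3 lv.py; python3 -c "
from go import *;d=delta([.5334,.0737,.12]);print(d,d/5)"
```

```text
t 30.95 LEVEL 0.32 YAW 13.15  pitch(x up) 0.32 roll(y up) -0.04 [0.467 0.113 0.268] [ 0.021 -0.713  2.206  0.113  1.152  1.344] F [ 0.3  0.4 -1.9] 0.108
[ 2.37236065 15.63013308  5.34386164] [0.47447213 3.12602662 1.06877233]
```

```bash
python3 -m crank '[[[-1,0.5,3.1,1.1,0],[-1,0.5,3.1,1.1,0],[-1,0.5,3.1,1.1,0],[-1,0.5,3.1,1.1,0],[-1,0.4,3.1,1,0],[-1,0,0,0,0],[-1,0,0,0,0]]]' >/dev/null; python3 lv.py; python3 - <<'E'
from plant import *
from h import *
f=grab_frame("scene"); np.save("pics/s6.npy",f,allow_pickle=True)
g=grab_frame("top"); np.save("pics/t6.npy",g,allow_pickle=True)
crop(f,210,190,130,110,6,"pics/p10.png");crop(g,225,180,130,130,6,"pics/p11.png")
E
```

```text
t 31.825 LEVEL 0.35 YAW 13.17  pitch(x up) 0.35 roll(y up) -0.03 [0.533 0.074 0.123] [-0.081 -0.389  2.25   0.212  0.805  1.152] F [ 0.4  0.8 -0.8] 0.104
```

View pics/p10.png

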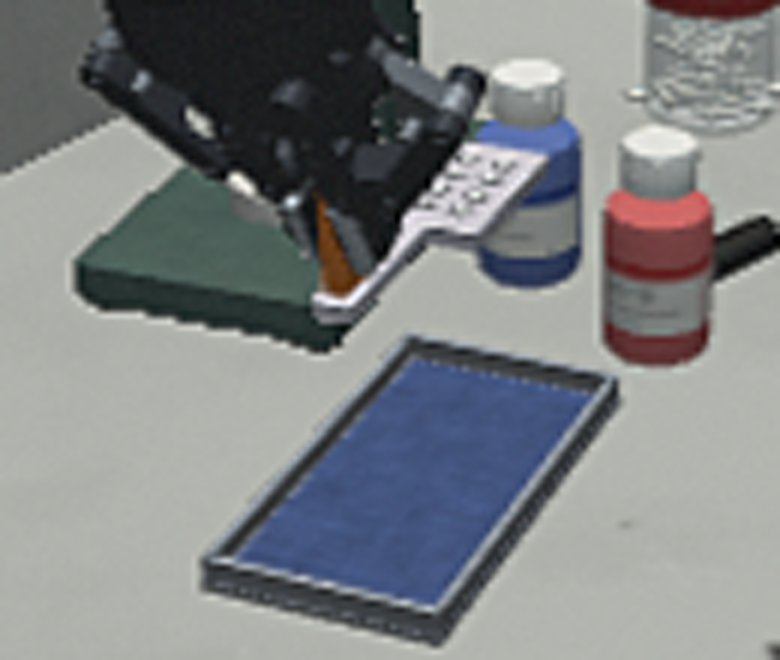

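View pics/p11.png

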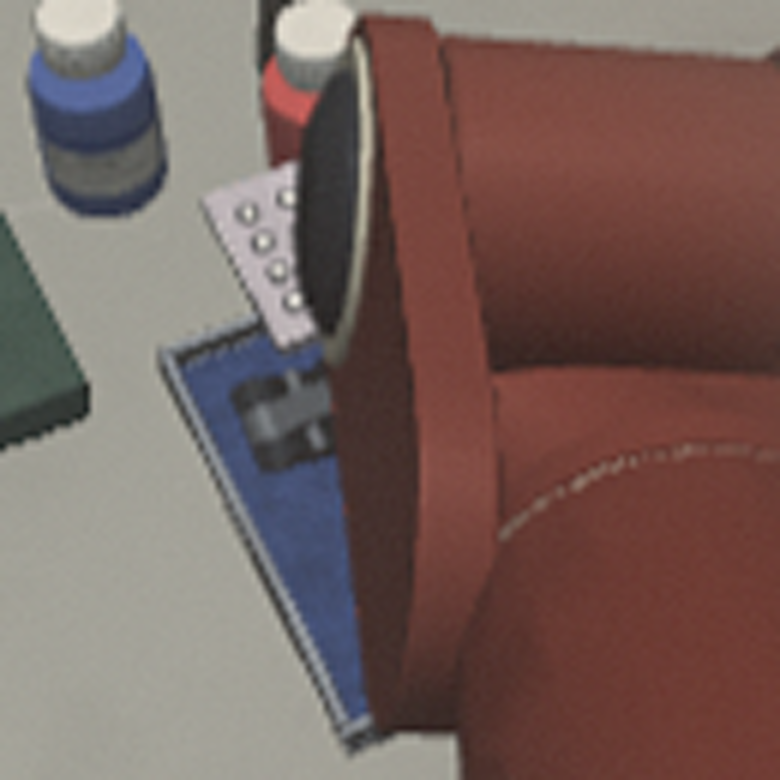

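The slide is held level above the tray with the nibs seated. I'll compare the predicted corners against the pixels.

```bash
python3 - <<'E'
from h import *
f=np.load("pics/s6.npy",allow_pickle=True).item();g=np.load("pics/t6.npy",allow_pickle=True).item()
a=np.radians(13.15);ex=np.array([np.cos(a),np.sin(a),0]);ey=np.array([-np.sin(a),np.cos(a),0])
T=np.array([.533,.074,.123]);o=T+.0427*ex;o[2]=.123-.0185
pt=lambda x,y,z:o+ex*x+ey*y+np.array([0,0,z])
cf=lambda p:(proj(f,p)-[210,190])*6;cg=lambda p:(proj(g,p)-[225,180])*6
for n,p in (("far L",pt(.064,.025,.008)),("far R",pt(.064,-.025,.008)),("near L",pt(-.002,.025,.008)),("near R",pt(-.002,-.025,.008)),("neck tip R",pt(-.064,-.007,.008)),("neck tip L",pt(-.064,.007,.008))):
    print(n,"scene",np.round(cf(p)),"top",np.round(cg(p)))
# observed top corners -> world at z
for n,(u,v) in (("far L",(203,203)),("near L",(272,345))):
    print(n,onz(g,225+u/6,180+v/6,o[2]+.008), "pred",pt(.064 if n[0]=='f' else -.002,.025,0))
for n,(u,v) in (("far R",(548,152)),("far L",(465,143)),("neck tip R",(347,303)),("near R",(470,232))):
    print(n,onz(f,210+u/6,190+v/6,o[2]+.008))
E
```

```text
far L scene [417. 132.] top [201. 195.]
far R scene [545. 154.] top [344. 143.]
near L scene [339. 208.] top [279. 344.]
near R scene [472. 232.] top [426. 289.]
neck tip R scene [346. 306.] top [454. 455.]
neck tip L scene [306. 298.] top [412. 472.]
far L [0.62799951 0.12249703 0.1125    ] pred [0.63121456 0.12261882 0.1045    ]
near L [0.56715037 0.10978615 0.1125    ] pred [0.56694523 0.10760374 0.1045    ]
far R [0.64447088 0.07371756 0.1125    ]
far L [0.63360802 0.10281115 0.1125    ]
neck tip R [0.51544393 0.06299495 0.1125    ]
near R [0.57807507 0.05977561 0.1125    ]
```

```bash
python3 -m crank '[[[-1,0.5,0.9,0,0],[-1,0.85,1.5,0,0],[-1,0.85,1.5,0,0],[-1,0.85,1.5,0,0],[-1,0.85,1.5,0,0],[-1,0.35,0.6,0,0],[-1,0,0,0,0]]]' >/dev/null; python3 lv.py; python3 -c "
from go import *;print(delta([.5334,.0737,.0245]))"
```

```text
t 32.8 LEVEL 0.22 YAW 13.19  pitch(x up) 0.22 roll(y up) 0.02 [0.531 0.074 0.035] [-0.08  -0.228  2.295  0.269  0.606  1.078] F [-0.3  0.6 -1.9] 0.108
[0.29066909 0.99499833 0.1190724 ]
```

```bash
python3 -m crank '[[[-1,0.15,0.5,0.05,0],[-1,0.14,0.4,0.05,0],[-1,0,0,0,0]]]' >/dev/null; python3 lv.py; python3 -m crank '[[[-1,0.05,0.09,0,0],[-1,0,0,0,0]]]'; python3 lv.py
```

```text
t 33.175 LEVEL 0.24 YAW 13.18  pitch(x up) 0.24 roll(y up) 0.02 [0.533 0.074 0.026] [-0.081 -0.201  2.292  0.279  0.583  1.065] F [-0.3 -0.7 -1.9] 0.104
time: 33.42
tool_pos: [0.5333, 0.0736, 0.0247]
tool_rot: [0.254, 0.098, 0.702, -0.658]
contact_force: [0.0, 0.8, -2.0]
gripper_width: 0.109
t 33.425 LEVEL 0.27 YAW 13.18  pitch(x up) 0.27 roll(y up) 0.01 [0.533 0.074 0.025] [-0.081 -0.2    2.292  0.28   0.581  1.063] F [ 0.   0.8 -2. ] 0.109
```

```bash
python3 -m crank '[[[-1,0.05,0.09,0,0],[-1,0,0,0,0]]]'; python3 -m crank '[[[-1,0.05,0.09,0,0],[-1,0,0,0,0]]]'; python3 lv.py
```

```text
time: 33.67
tool_pos: [0.5332, 0.0737, 0.0236]
tool_rot: [0.254, 0.098, 0.702, -0.658]
contact_force: [0.2, 0.2, -1.4]
gripper_width: 0.105
time: 33.92
tool_pos: [0.5334, 0.0736, 0.0227]
tool_rot: [0.254, 0.098, 0.702, -0.658]
contact_force: [0.5, -0.3, -1.2]
gripper_width: 0.108
t 33.925 LEVEL 0.27 YAW 13.18  pitch(x up) 0.27 roll(y up) 0.01 [0.533 0.074 0.023] [-0.081 -0.195  2.292  0.282  0.576  1.061] F [ 0.5 -0.3 -1.2] 0.108
```

```bash
python3 -m crank '[[[-1,0.04,0.07,0,0],[-1,0,0,0,0]]]'; python3 -m crank '[[[-1,0.04,0.07,0,0],[-1,0,0,0,0]]]'; python3 -m crank '[[[-1,0.02,0.04,0,0],[-1,0,0,0,0]]]'; python3 lv.py
```

```text
time: 34.17
tool_pos: [0.5339, 0.0737, 0.0226]
tool_rot: [0.255, 0.099, 0.702, -0.658]
contact_force: [-2.7, 0.1, 4.1]
gripper_width: 0.11
time: 34.42
tool_pos: [0.5343, 0.0736, 0.0226]
tool_rot: [0.255, 0.099, 0.701, -0.658]
contact_force: [-6.6, 0.2, 9.6]
gripper_width: 0.109
time: 34.67
tool_pos: [0.5346, 0.0737, 0.0226]
tool_rot: [0.255, 0.099, 0.701, -0.658]
contact_force: [-8.5, -1.3, 13.8]
gripper_width: 0.104
t 34.675 LEVEL 0.40 YAW 13.20  pitch(x up) 0.40 roll(y up) -0.02 [0.535 0.074 0.023] [-0.081 -0.192  2.291  0.284  0.572  1.058] F [-8.5 -1.3 13.8] 0.104
```

Contact is at TCP z = 22.6 mm (predicted 22.5). I'll ease the press, then open gently.

```bash
python3 -m crank '[[[-1,-0.06,-0.1,0,0],[-1,0,0,0,0]]]'; python3 lv.py
```

```text
time: 34.92
tool_pos: [0.5341, 0.0736, 0.0226]
tool_rot: [0.255, 0.099, 0.701, -0.658]
contact_force: [-1.3, -0.4, 5.0]
gripper_width: 0.103
t 34.925 LEVEL 0.37 YAW 13.17  pitch(x up) 0.37 roll(y up) -0.02 [0.534 0.074 0.023] [-0.081 -0.193  2.292  0.283  0.573  1.06 ] F [-1.3 -0.4  5. ] 0.103
```

```bash
python3 -m crank '[[[-0.7,0,0,0,0],[-0.5,0,0,0,0],[-0.4,0,0,0,0],[-0.4,0,0,0,0]]]'; python3 -m crank '[[[-0.4,0,-0.5,0,0],[-0.4,0,-2,0,0],[-0.4,0,-4,0,0],[-0.4,0,-5,0,0],[-0.4,0,-5,0,0],[-0.4,0,-5,0,0]]]'; python3 lv.py
```

```text
time: 35.42
tool_pos: [0.5332, 0.0737, 0.0215]
tool_rot: [0.254, 0.098, 0.702, -0.658]
contact_force: [0.8, -0.7, -0.5]
gripper_width: 0.301
time: 36.17
tool_pos: [0.4306, 0.0492, 0.2112]
tool_rot: [0.255, 0.099, 0.701, -0.658]
contact_force: [-0.2, 0.0, 0.7]
gripper_width: 0.297
t 36.175 LEVEL 0.31 YAW 13.19  pitch(x up) 0.31 roll(y up) -0.03 [0.431 0.049 0.211] [-0.193 -0.867  2.377  0.221  1.171  1.111] F [-0.2  0.   0.7] 0.297
```

```bash
python3 -m crank '[[[-0.4,0,-2,4,0],[-0.4,0,-2,5,0],[-0.4,0,-2,5,0],[-0.4,0,-2,5,0],[-0.4,0,-2,5,0],[-0.4,0,0,0,0],[-0.4,0,0,0,0]]]' >/dev/null; python3 lv.py; python3 - <<'E'
from plant import *
from h import *
f=grab_frame("scene"); np.save("pics/s7.npy",f,allow_pickle=True)
g=grab_frame("top"); np.save("pics/t7.npy",g,allow_pickle=True)
crop(f,220,190,120,100,6,"pics/p12.png");crop(g,240,205,100,100,6,"pics/p13.png");cv2.imwrite("pics/p14.png",g["frame"][:,:,::-1])
E
```

```text
t 37.05 LEVEL 0.24 YAW 13.17  pitch(x up) 0.24 roll(y up) 0.06 [ 0.439 -0.195  0.296] [-0.834 -0.6    2.096  0.447  1.403  0.488] F [ 0.3  0.2 -0.1] 0.3
```

View pics/p12.png

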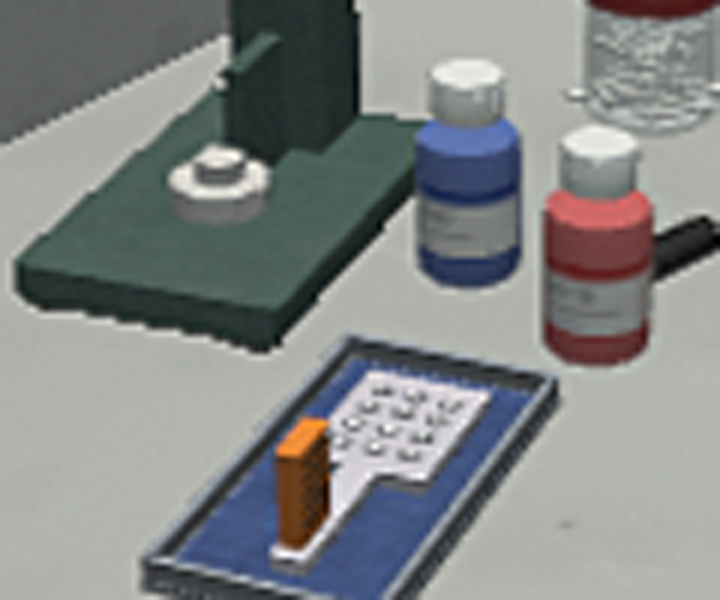

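View pics/p13.png

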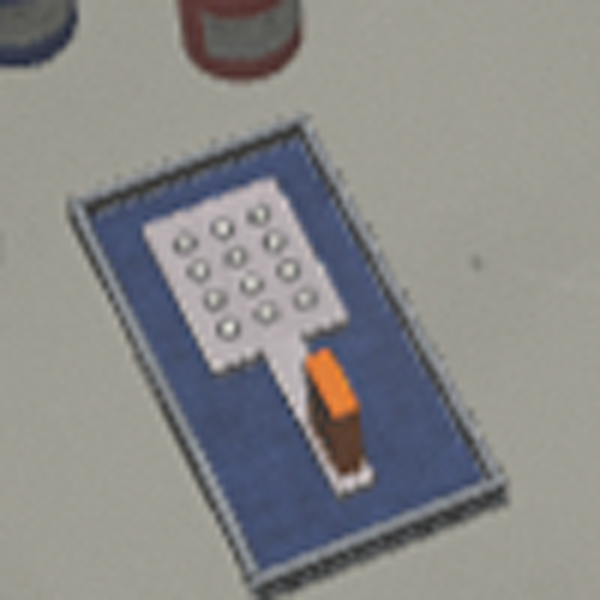

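The slide lies flat in the tray, fin up, with all 12 nib positions filled. Checking how well it is centred.

```bash
python3 - <<'E'
from h import *
g=np.load("pics/t7.npy",allow_pickle=True).item()
w=lambda u,v,z:onz(g,240+u/6,205+v/6,z)[:2]
fl,fr,nl,nr=w(143,230,.012),w(274,180,.012),w(213,366,.012),w(348,320,.012);tl,tr=w(338,486,.012),w(373,472,.012)
mid=((fl+fr)/2+(tl+tr)/2)/2;d=(fl+fr)/2-(tl+tr)/2
print("slide mid",mid,"len",np.linalg.norm(d),"yaw",np.degrees(np.arctan2(d[1],d[0])))
c=[w(72,202,.014),w(306,120,.014),w(506,482,.014),w(258,586,.014)]
C=np.mean(c,0);print("tray",C);a=np.radians(12.8);e=mid-C;print("off along/across mm",1e3*(e@[np.cos(a),np.sin(a)]),1e3*(e@[-np.sin(a),np.cos(a)]))
f0=np.load("pics/s0.npy",allow_pickle=True).item();f7=np.load("pics/s7.npy",allow_pickle=True).item()
for n,(u,v,W,H) in {"bottles":(288,195,45,60),"weight":(204,310,28,34)}.items():
    print(n,np.abs(f0["frame"][v:v+H,u:u+W].astype(int)-f7["frame"][v:v+H,u:u+W]).mean())
E
```

```text
slide mid [0.57504753 0.08349864] len 0.12377501487680917 yaw 13.48506469018735
tray [0.57278298 0.08282355]
off along/across mm 2.3578392161198134 0.15660490949974135
bottles 1.8269135802469136
weight 1.2142857142857142
```

Centred to within about 2 mm, bystanders unchanged, and the arm is clear. Handing in.

```bash
python3 -c "
from plant import *
print(job_done()); s=state(); print(s['time'],s['contact_force'])"
```

```text
the job is handed in; nothing more can be done
None
the job is handed in; nothing more can be done
```

I drew the slide out of the viewer, and it now lies flat, fin up and lengthwise in the tray. I handed the job in shortly after the last camera check at 37.05 s, within the 61 s limit.

**What I did**
- **Leaning the tool:** The rows cannot tilt the tool. I pushed the arm against its reach limits until it leaned back 29°, lined up with the viewer.
- **Pulling it out:** I gripped the fin, lifted the slide about 2.5 mm and tugged lightly until it rode over the sill. I felt no more than about 5 N, then pulled it straight out.
- **Turning it:** The slide had to turn 28° to match the tray, so I used the same reach limits again with the slide in hand.
- **Setting it down:** I lowered it in steps of about 1 mm. The press peaked at 16 N, and I eased it to 5 N before opening the fingers.

**Last checks**
- **Position:** The slide's middle is about 2 mm from the tray's middle lengthwise and 0.2 mm across. Its yaw is about 13.5°, against 12.8° for the tray.
- **Nibs and bystanders:** All 12 nib spots look filled. The image patches with the bottles and the weight match those taken before the first move. The arm was well clear and touching nothing.

**What was not perfect**
- **Level:** During the turn the slide tipped up to 3.9° for about a second. It was within 0.4° from the end of the turn to the set-down.
- **Force jolt:** One wrist reading of about 70 N came when the arm ran into its joint limits with the slide in hand, in free air. It was below the 120 N limit and I saw no sign that the slide slipped.
- **Joint limits:** Joints 3 and 4 read about 0.005 rad past their rounded ranges (0.055 against 0.06, and -1.025 against -1.02). I could not tell whether that counts as passing the range.

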